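# Load the packing tray with wedge tubs from a slide-lid box

## Robot

A 7-joint arm with a two-finger parallel gripper is mounted at the origin on the work surface. World frame = base frame: x ahead of the robot, y to its left, z up, the work surface at z = 0. Lengths are in mm, angles in rad, forces in N, time in s.
With the tool pointing down it reaches from about 425 to 1025 mm from the base axis. Payload 3.6 kg.
Tool frame: the origin (TCP) lies on the mounting face of the last link; the fingertips stand 173 mm ahead of it and the grasp point (between the pads) lies 155 mm ahead of it; z points along the fingers, y is the line along which they close (so a half turn about z gives the same grasp; the last joint's range is limited). The gripper opens to 85 mm and grips with 20 to 120 N. Pads are 22 mm wide; open, the fingers measure 114 mm over their backs; the gripper's body (76 mm by 85 mm) begins 54 mm behind the grasp point. The pads swing forward as they close: fully open they stand 13 mm farther back than shut.
Start: joints at [-1.194, 0.591, 0.048, 1.609, -0.033, 0.943, -0.034], TCP at [328.852, 646.132, 404.702] pointing down, gripper open.
Joint ranges: [-2.69, 2.69], [-0.47, 2.24], [-1.27, 1.36], [0.19, 2.51], [-1.53, 4.68], [0.08, 2.07], [-3.09, 3.09]. Speed limits (rad/s): [2.57, 2.57, 3.14, 3.14, 3.14, 3.14, 3.14].

## Interface

Orientations are given as a unit quaternion [w, x, y, z].
In Python, from cell import arm gives the robot as it stands.
- The arm moves only by the tool jog_arm, never from a script. Its argument "rows" is one flat list of numbers, 7 for each row, row after row: the shift along the tool's x, y, z in mm, then the turn, a rotation vector about the tool's x, y, z in rad, then the closure in counts, from 0 (fully open) to 255 (shut). In form: [tx, ty, tz, wx, wy, wz, grip, tx, ty, tz, wx, wy, wz, grip, ...]. A call has 1 to 8 rows; each row is the pose to reach, as a shift and turn from the pose commanded when the call began, along the tool's axes at that moment; what a row does not reach only later rows make up. A row lasts 1/12 s, in which the tool goes at most 41.7 mm and 7.16 degrees, less where a joint would pass 70% of its speed; a pose out of reach is approached as far as the arm can. A call with a gripper value outside its range is refused whole. The fingers move at their own pace and stop on an object; "force" is the grip in N (left out, the last holds). Time passes only in rows, so rows that repeat a pose let the fingers close. It gives the time, the measured TCP pose, the force, the opening and the grip force at its end, in the units of the state.
- arm.get_obs(): the state, without advancing time (a new reading comes with each control period).
- arm.read_camera(name): name is "side" or "top" or "wrist"; returns the picture (400x640x3 uint8, red, green, blue); there is no depth.
- arm.camera_model(name): a dict with "camera_matrix" (3x3 intrinsics, pixels), "k1" (the pictures are not rectified: a ray, as slopes to the right and down, at radius r is drawn at 1 + k1 r^2 times it, then the intrinsics apply), "rvec" (rotation vector, rad) and "tvec" (3), from world to camera coordinates, as OpenCV has them. Camera axes: x right, y down, z forward; pixel columns grow to the right and rows downward; lengths in mm; the calibration is good to about 2 mm. A picture is of the moment at which its call begins: read the wrist's pose just before it. camera_model takes no time and is no camera call; for the wrist camera it gives the pose at the moment of the call.
- arm.close_job(): hands the job in; it is judged then, once.
The state is a dict: "t": time; "joint_pos": joint angles; "qd": joint speeds; "joint_efforts": joint torques, N m; "tool_pos": TCP position; "orientation": TCP orientation; "wrist_force": force on the tool from outside, world axes, zero at the start; "torque": the same for the moment, N m; "width": finger opening in mm; "gripper_force": force on a finger pad.
Only numpy, scipy, OpenCV 4.12 (cv2) and the standard library are available. Lean on these libraries where they do the work, as an engineer would, in place of code of your own. Each camera call takes 0.05 s, during which the arm holds its last target. There are 200 camera calls.

## Task

Get the cheese tubs ready for vacuum packing: slide the clear lid out of the store box's tracks and lay it flat in the middle of the black rubber mat, square with the mat. Then pack every wedge tub from the box upright across the tray in one row, alternately head to tail, starting against the tall black stop end and snug side by side with only a few millimetres between neighbours. Leave everything else on the counter where it is.

Things in the scene. Friction and masses are not known exactly. Their poses are not given: they have to be found in the camera images.
- store_box: Fixed grey box, outside 208 (x) x 200 (y) x 88 mm tall, inside 184 x 188. Origin: centre of underside; floor 6 mm thick. The +x and -x walls carry tracks along y: ledge at height 73 mm, overhanging lip at 82 to 88 mm. The -y wall (88 mm tall) closes the tracks, the +y wall is 72 mm tall: the lid comes out only towards the box's +y, and lifts only once its rear edge has passed box y = +100 mm.
- lid_grip (a point): Centre of the white grip block (70 x by 24 y, 36 mm tall) in the middle of the loose clear lid; 24 mm above the lid's underside. Lid plate 194 (x) x 192 (y) x 6 mm, 0.2 to 0.42 kg, z up; x, y as the box's. Starts in the tracks with this point at box x 0, box y +4 to +30 mm, 97 mm above the counter; clear of the tracks beyond box y = +196 mm. Play in the tracks 2.5 mm each side, 3 mm in height.
- mat: Fixed black rubber mat, 270 (x) x 270 (y) x 4 mm, where the lid is to be laid. Origin: centre of its underside.
- tray: Fixed blue metal loading tray, outside 98 (its x) x 274 (its y) mm, floor 3 mm thick, inside 86 x 262 mm, walls 15 mm tall except the black stop end at its -y end, 45 mm tall, whose inner face is at tray y = -131 mm. Origin: centre of its underside.
- tray_side (a point): Point on the middle of the top edge of the tray's +x long wall (tray x = +46 mm, y = 0, 15 mm up).
- tub1_mid (a point): Wedge-shaped cheese tub, one of 4 to 6 alike in two rows in the box (absent: None); 0.08 to 0.17 kg. In plan a symmetric trapezoid 72 mm long (x), 48 wide at the head (+x end), 28 at the tail (-x end), 30 mm tall; on top at mid-length an octagonal white knob, 16 across flats (flats square to x, y and at 45 deg), rising to 62. Point: mid-length, mid-width, 31 mm above the underside (1 mm above the flat top). z up.
- tub2_mid (a point): Wedge-shaped cheese tub, one of 4 to 6 alike in two rows in the box (absent: None); 0.08 to 0.17 kg. In plan a symmetric trapezoid 72 mm long (x), 48 wide at the head (+x end), 28 at the tail (-x end), 30 mm tall; on top at mid-length an octagonal white knob, 16 across flats (flats square to x, y and at 45 deg), rising to 62. Point: mid-length, mid-width, 31 mm above the underside (1 mm above the flat top). z up.
- tub3_mid (a point): Wedge-shaped cheese tub, one of 4 to 6 alike in two rows in the box (absent: None); 0.08 to 0.17 kg. In plan a symmetric trapezoid 72 mm long (x), 48 wide at the head (+x end), 28 at the tail (-x end), 30 mm tall; on top at mid-length an octagonal white knob, 16 across flats (flats square to x, y and at 45 deg), rising to 62. Point: mid-length, mid-width, 31 mm above the underside (1 mm above the flat top). z up.
- tub4_mid (a point): Wedge-shaped cheese tub, one of 4 to 6 alike in two rows in the box (absent: None); 0.08 to 0.17 kg. In plan a symmetric trapezoid 72 mm long (x), 48 wide at the head (+x end), 28 at the tail (-x end), 30 mm tall; on top at mid-length an octagonal white knob, 16 across flats (flats square to x, y and at 45 deg), rising to 62. Point: mid-length, mid-width, 31 mm above the underside (1 mm above the flat top). z up.
- tub5_mid (a point): Wedge-shaped cheese tub, one of 4 to 6 alike in two rows in the box (absent: None); 0.08 to 0.17 kg. In plan a symmetric trapezoid 72 mm long (x), 48 wide at the head (+x end), 28 at the tail (-x end), 30 mm tall; on top at mid-length an octagonal white knob, 16 across flats (flats square to x, y and at 45 deg), rising to 62. Point: mid-length, mid-width, 31 mm above the underside (1 mm above the flat top). z up.
- tub6_mid (a point): Wedge-shaped cheese tub, one of 4 to 6 alike in two rows in the box (absent: None); 0.08 to 0.17 kg. In plan a symmetric trapezoid 72 mm long (x), 48 wide at the head (+x end), 28 at the tail (-x end), 30 mm tall; on top at mid-length an octagonal white knob, 16 across flats (flats square to x, y and at 45 deg), rising to 62. Point: mid-length, mid-width, 31 mm above the underside (1 mm above the flat top). z up.
- film_roll: Bystander, not to be disturbed: white film roll standing on end, 84 mm across, 110 tall. Origin at its underside or lower side.
- jar: Bystander, not to be disturbed: closed jar, 70 mm across, 100 tall. Origin at its underside or lower side.
- bowl: Bystander, not to be disturbed: small steel bowl, 120 mm across, 50 tall. Origin at its underside or lower side.
- spatula: Bystander, not to be disturbed: spatula lying on the counter near the robot. Origin at its underside or lower side.
- mug: Bystander, not to be disturbed: white mug with a handle, 80 mm across, 90 tall. Origin at its underside or lower side.
- can: Bystander, not to be disturbed: plain can, 66 mm across, 90 tall. Origin at its underside or lower side.

How it is judged (in metres and radians):
On the way, in this order (a step that is already met when the one before it is completed fails the run):
1. the lid has been slid more than half-way out, level in its tracks (y of lid_grip in the frame of store_box above 0.11 m and angle between lid_grip's own z axis and vertical below 0.08 rad and x of lid_grip in the frame of store_box between -0.008 and 0.008 m and z of lid_grip in the frame of store_box between 0.093 and 0.105 m), for 0.05 s.
2. the lid lies flat in the middle of the mat, let go (horizontal distance between lid_grip and mat below 0.035 m and height (world z) of lid_grip below 0.034 m and angle between lid_grip's own z axis and vertical below 0.06 rad and angle between the x axis of lid_grip and the x axis of mat, either way round below 0.25 rad and contact force between the fingers and anything else below 0.3 N), for 0.2 s.
At the end, for the whole second after the job is handed in: Lid flat on the mat, centred within 35 mm and square within 0.25 rad. Every tub upright on the tray floor, across it (10 mm, 0.13 rad), in one unbroken row from the stop: each within 7 mm of the next and the first of the stop; neighbours point opposite ways (horizontal distance between lid_grip and mat below 0.035 m and height (world z) of lid_grip below 0.034 m and angle between lid_grip's own z axis and vertical below 0.06 rad and angle between the x axis of lid_grip and the x axis of mat, either way round below 0.25 rad and x of tub1_mid in the frame of tray between -0.01 and 0.01 m and z of each of tub1_mid, tub2_mid, tub3_mid, tub4_mid, tub5_mid, tub6_mid in the frame of tray below 0.04 m and angle between each of tub1_mid, tub2_mid, tub3_mid, tub4_mid, tub5_mid, tub6_mid's own z axis and vertical below 0.08 rad and angle between the x axis of each of tub1_mid, tub2_mid, tub3_mid, tub4_mid, tub5_mid, tub6_mid and the x axis of tray, either way round below 0.13 rad and x of tub2_mid in the frame of tray between -0.01 and 0.01 m and x of tub3_mid in the frame of tray between -0.01 and 0.01 m and x of tub4_mid in the frame of tray between -0.01 and 0.01 m and x of tub5_mid in the frame of tray between -0.01 and 0.01 m and x of tub6_mid in the frame of tray between -0.01 and 0.01 m and (y of tub1_mid in the frame of tray below -0.1 m or (x of tray_side in the frame of tub1_mid above 0 m and ((y of tub2_mid in the frame of tub1_mid between -0.045 and 0 m and x of tray_side in the frame of tub2_mid below 0 m) or (y of tub3_mid in the frame of tub1_mid between -0.045 and 0 m and x of tray_side in the frame of tub3_mid below 0 m) or (y of tub4_mid in the frame of tub1_mid between -0.045 and 0 m and x of tray_side in the frame of tub4_mid below 0 m) or (y of tub5_mid in the frame of tub1_mid between -0.045 and 0 m and x of tray_side in the frame of tub5_mid below 0 m) or (y of tub6_mid in the frame of tub1_mid between -0.045 and 0 m and x of tray_side in the frame of tub6_mid below 0 m))) or (x of tray_side in the frame of tub1_mid below 0 m and ((y of tub2_mid in the frame of tub1_mid between 0 and 0.045 m and x of tray_side in the frame of tub2_mid above 0 m) or (y of tub3_mid in the frame of tub1_mid between 0 and 0.045 m and x of tray_side in the frame of tub3_mid above 0 m) or (y of tub4_mid in the frame of tub1_mid between 0 and 0.045 m and x of tray_side in the frame of tub4_mid above 0 m) or (y of tub5_mid in the frame of tub1_mid between 0 and 0.045 m and x of tray_side in the frame of tub5_mid above 0 m) or (y of tub6_mid in the frame of tub1_mid between 0 and 0.045 m and x of tray_side in the frame of tub6_mid above 0 m)))) and (y of tub2_mid in the frame of tray below -0.1 m or (x of tray_side in the frame of tub2_mid above 0 m and ((y of tub1_mid in the frame of tub2_mid between -0.045 and 0 m and x of tray_side in the frame of tub1_mid below 0 m) or (y of tub3_mid in the frame of tub2_mid between -0.045 and 0 m and x of tray_side in the frame of tub3_mid below 0 m) or (y of tub4_mid in the frame of tub2_mid between -0.045 and 0 m and x of tray_side in the frame of tub4_mid below 0 m) or (y of tub5_mid in the frame of tub2_mid between -0.045 and 0 m and x of tray_side in the frame of tub5_mid below 0 m) or (y of tub6_mid in the frame of tub2_mid between -0.045 and 0 m and x of tray_side in the frame of tub6_mid below 0 m))) or (x of tray_side in the frame of tub2_mid below 0 m and ((y of tub1_mid in the frame of tub2_mid between 0 and 0.045 m and x of tray_side in the frame of tub1_mid above 0 m) or (y of tub3_mid in the frame of tub2_mid between 0 and 0.045 m and x of tray_side in the frame of tub3_mid above 0 m) or (y of tub4_mid in the frame of tub2_mid between 0 and 0.045 m and x of tray_side in the frame of tub4_mid above 0 m) or (y of tub5_mid in the frame of tub2_mid between 0 and 0.045 m and x of tray_side in the frame of tub5_mid above 0 m) or (y of tub6_mid in the frame of tub2_mid between 0 and 0.045 m and x of tray_side in the frame of tub6_mid above 0 m)))) and (y of tub3_mid in the frame of tray below -0.1 m or (x of tray_side in the frame of tub3_mid above 0 m and ((y of tub1_mid in the frame of tub3_mid between -0.045 and 0 m and x of tray_side in the frame of tub1_mid below 0 m) or (y of tub2_mid in the frame of tub3_mid between -0.045 and 0 m and x of tray_side in the frame of tub2_mid below 0 m) or (y of tub4_mid in the frame of tub3_mid between -0.045 and 0 m and x of tray_side in the frame of tub4_mid below 0 m) or (y of tub5_mid in the frame of tub3_mid between -0.045 and 0 m and x of tray_side in the frame of tub5_mid below 0 m) or (y of tub6_mid in the frame of tub3_mid between -0.045 and 0 m and x of tray_side in the frame of tub6_mid below 0 m))) or (x of tray_side in the frame of tub3_mid below 0 m and ((y of tub1_mid in the frame of tub3_mid between 0 and 0.045 m and x of tray_side in the frame of tub1_mid above 0 m) or (y of tub2_mid in the frame of tub3_mid between 0 and 0.045 m and x of tray_side in the frame of tub2_mid above 0 m) or (y of tub4_mid in the frame of tub3_mid between 0 and 0.045 m and x of tray_side in the frame of tub4_mid above 0 m) or (y of tub5_mid in the frame of tub3_mid between 0 and 0.045 m and x of tray_side in the frame of tub5_mid above 0 m) or (y of tub6_mid in the frame of tub3_mid between 0 and 0.045 m and x of tray_side in the frame of tub6_mid above 0 m)))) and (y of tub4_mid in the frame of tray below -0.1 m or (x of tray_side in the frame of tub4_mid above 0 m and ((y of tub1_mid in the frame of tub4_mid between -0.045 and 0 m and x of tray_side in the frame of tub1_mid below 0 m) or (y of tub2_mid in the frame of tub4_mid between -0.045 and 0 m and x of tray_side in the frame of tub2_mid below 0 m) or (y of tub3_mid in the frame of tub4_mid between -0.045 and 0 m and x of tray_side in the frame of tub3_mid below 0 m) or (y of tub5_mid in the frame of tub4_mid between -0.045 and 0 m and x of tray_side in the frame of tub5_mid below 0 m) or (y of tub6_mid in the frame of tub4_mid between -0.045 and 0 m and x of tray_side in the frame of tub6_mid below 0 m))) or (x of tray_side in the frame of tub4_mid below 0 m and ((y of tub1_mid in the frame of tub4_mid between 0 and 0.045 m and x of tray_side in the frame of tub1_mid above 0 m) or (y of tub2_mid in the frame of tub4_mid between 0 and 0.045 m and x of tray_side in the frame of tub2_mid above 0 m) or (y of tub3_mid in the frame of tub4_mid between 0 and 0.045 m and x of tray_side in the frame of tub3_mid above 0 m) or (y of tub5_mid in the frame of tub4_mid between 0 and 0.045 m and x of tray_side in the frame of tub5_mid above 0 m) or (y of tub6_mid in the frame of tub4_mid between 0 and 0.045 m and x of tray_side in the frame of tub6_mid above 0 m)))) and (y of tub5_mid in the frame of tray below -0.1 m or (x of tray_side in the frame of tub5_mid above 0 m and ((y of tub1_mid in the frame of tub5_mid between -0.045 and 0 m and x of tray_side in the frame of tub1_mid below 0 m) or (y of tub2_mid in the frame of tub5_mid between -0.045 and 0 m and x of tray_side in the frame of tub2_mid below 0 m) or (y of tub3_mid in the frame of tub5_mid between -0.045 and 0 m and x of tray_side in the frame of tub3_mid below 0 m) or (y of tub4_mid in the frame of tub5_mid between -0.045 and 0 m and x of tray_side in the frame of tub4_mid below 0 m) or (y of tub6_mid in the frame of tub5_mid between -0.045 and 0 m and x of tray_side in the frame of tub6_mid below 0 m))) or (x of tray_side in the frame of tub5_mid below 0 m and ((y of tub1_mid in the frame of tub5_mid between 0 and 0.045 m and x of tray_side in the frame of tub1_mid above 0 m) or (y of tub2_mid in the frame of tub5_mid between 0 and 0.045 m and x of tray_side in the frame of tub2_mid above 0 m) or (y of tub3_mid in the frame of tub5_mid between 0 and 0.045 m and x of tray_side in the frame of tub3_mid above 0 m) or (y of tub4_mid in the frame of tub5_mid between 0 and 0.045 m and x of tray_side in the frame of tub4_mid above 0 m) or (y of tub6_mid in the frame of tub5_mid between 0 and 0.045 m and x of tray_side in the frame of tub6_mid above 0 m)))) and (y of tub6_mid in the frame of tray below -0.1 m or (x of tray_side in the frame of tub6_mid above 0 m and ((y of tub1_mid in the frame of tub6_mid between -0.045 and 0 m and x of tray_side in the frame of tub1_mid below 0 m) or (y of tub2_mid in the frame of tub6_mid between -0.045 and 0 m and x of tray_side in the frame of tub2_mid below 0 m) or (y of tub3_mid in the frame of tub6_mid between -0.045 and 0 m and x of tray_side in the frame of tub3_mid below 0 m) or (y of tub4_mid in the frame of tub6_mid between -0.045 and 0 m and x of tray_side in the frame of tub4_mid below 0 m) or (y of tub5_mid in the frame of tub6_mid between -0.045 and 0 m and x of tray_side in the frame of tub5_mid below 0 m))) or (x of tray_side in the frame of tub6_mid below 0 m and ((y of tub1_mid in the frame of tub6_mid between 0 and 0.045 m and x of tray_side in the frame of tub1_mid above 0 m) or (y of tub2_mid in the frame of tub6_mid between 0 and 0.045 m and x of tray_side in the frame of tub2_mid above 0 m) or (y of tub3_mid in the frame of tub6_mid between 0 and 0.045 m and x of tray_side in the frame of tub3_mid above 0 m) or (y of tub4_mid in the frame of tub6_mid between 0 and 0.045 m and x of tray_side in the frame of tub4_mid above 0 m) or (y of tub5_mid in the frame of tub6_mid between 0 and 0.045 m and x of tray_side in the frame of tub5_mid above 0 m))))); the robot touches nothing.
It fails at once if a bystander is pushed more than 40 mm (distance of any of film_roll, jar, bowl, spatula, mug, can from where it was at the start of the episode above 0.04 m).
Of tub1, tub2, tub3, tub4, tub5, tub6 only 4 to 6 are there at a start; the rules pass over those that are not, and their reading is None.
At some moment in a run one of tub1, tub2, tub3, tub4, tub5, tub6, lid may be knocked a few centimetres aside while the robot is not near it.
It also fails if it takes over 210 s, if anything falls off the work surface, if the arm or the gripper's body presses on something with over 40 N, if the wrist force passes 120 N, or if a joint passes its speed limit or range.

## Working session

There is one attempt and no reset: what is moved stays moved. The work goes in short steps, Python scripts to look and compute and a tool call to move; the robot and the scene stay as the last step left them, time stands still between calls to the robot, and variables do not carry over. Pictures are saved under pics/ and viewed, at most 14 in all, crops included, and the job is handed in when it is done.

Besides the shell and the picture viewer there is one more tool, called as name(argument=value, ...), one argument or row to a line, values as JSON. jog_arm: Moves the arm, as the interface text tells. Its arguments: {"type":"object","properties":{"rows":{"type":"array","items":{"type":"number"}},"force":{"type":"number"}},"required":["rows"]}

```bash
mkdir -p pics; ls; python3 - <<'E'
from cell import arm
import cv2
o=arm.get_obs();print({k:o[k] for k in('t','tool_pos','orientation','width')})
for n in('top','side'):
    im=arm.read_camera(n);cv2.imwrite(f'pics/{n}0.png',im[:,:,::-1]);print(n,arm.camera_model(n))
print(arm.camera_model('wrist'))
E
```

```text
pics
{'t': 0.0, 'tool_pos': array([328.6601783 , 645.74901029, 403.55507412]), 'orientation': array([-1.88506624e-04,  2.33196349e-01,  9.72429042e-01, -1.08887579e-03]), 'width': 85.56402758820549}
top {'camera_matrix': array([[379.9836419 ,   0.        , 317.52558579],
       [  0.        , 379.9836419 , 203.68622061],
       [  0.        ,   0.        ,   1.        ]]), 'k1': -0.0718473405258802, 'rvec': array([ 2.14400119, -2.17803111,  0.10363669]), 'tvec': array([  22.43655113,  553.7075012 , 1208.00042   ])}
side {'camera_matrix': array([[506.04469714,   0.        , 320.93775497],
       [  0.        , 506.04469714, 195.93636683],
       [  0.        ,   0.        ,   1.        ]]), 'k1': -0.0721378564765611, 'rvec': array([ 2.44161371, -0.36878036,  0.12034824]), 'tvec': array([-509.05014063,  169.22452944, 1269.80960387])}
{'camera_matrix': array([[289.93998486,   0.        , 315.82714376],
       [  0.        , 289.93998486, 202.30799327],
       [  0.        ,   0.        ,   1.        ]]), 'k1': -0.0048375720842889994, 'rvec': array([-2.47489508, -1.51529496, -0.2032375 ]), 'tvec': array([-723.06688504,  -33.16758007,  378.68272755])}
```

View pics/top0.png

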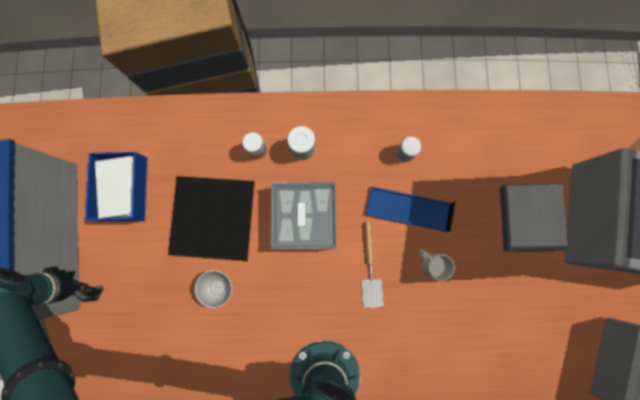

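View pics/side0.png

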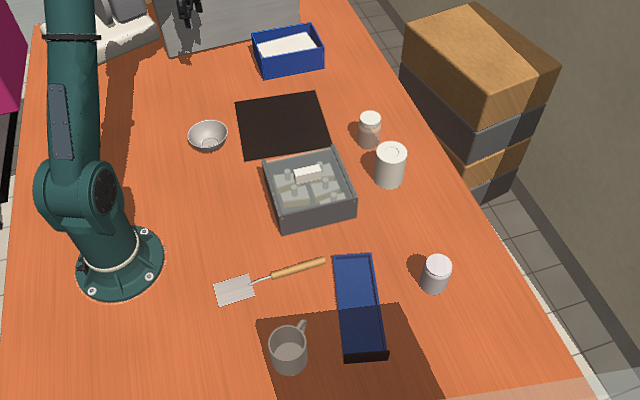

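The top view shows the box around (303,216), with the white grip at (301,214), the mat at (211,218) and the tray at (410,209) with its stop to the right. Next I'll measure these by mask.

```bash
cat > h.py <<'E'
import cv2,numpy as np
from cell import arm
def ray(cm,uv,z):
    K=cm['camera_matrix'];uv=np.atleast_2d(np.float64(uv))
    d=cv2.undistortPoints(uv[:,None],K,np.array([cm['k1'],0,0,0.]))[:,0]
    # k1 model is the OpenCV radial term
    R=cv2.Rodrigues(cm['rvec'])[0];c=-R.T@cm['tvec']
    w=np.c_[d,np.ones(len(d))]@R
    return c+w*((z-c[2])/w[:,2])[:,None]
def proj(cm,P):
    return cv2.projectPoints(np.float64(P).reshape(-1,1,3),cm['rvec'],cm['tvec'],cm['camera_matrix'],np.array([cm['k1'],0,0,0.]))[0][:,0]
def blobs(mask,amin=30):
    cs,_=cv2.findContours(mask.astype(np.uint8),cv2.RETR_EXTERNAL,cv2.CHAIN_APPROX_NONE)
    return [c for c in cs if cv2.contourArea(c)>amin]
def rect(cm,c,z):
    P=ray(cm,c[:,0].astype(float),z)[:,:2].astype(np.float32)
    (x,y),(w,h),a=cv2.minAreaRect(P);return np.round([x,y,w,h,a],1)
E
python3 - <<'E'
from h import *
im=cv2.imread('pics/top0.png');cm=arm.camera_model('top')
hsv=cv2.cvtColor(im,cv2.COLOR_BGR2HSV);H,S,V=cv2.split(hsv)
def roi(m,x0,x1,y0,y1):
    o=np.zeros_like(m);o[y0:y1,x0:x1]=m[y0:y1,x0:x1];return o
orange=((H<20)&(S>100)).astype(np.uint8)
for n,m,z,b in [('mat',(V<50),4,(160,260,170,265)),('tray',(H>100)&(H<125)&(S>120),15,(360,460,180,240)),('traystop',V<45,45,(440,460,195,235)),('box',1-orange,88,(264,342,172,258)),('grip',(V>205)&(S<30),115,(285,318,195,235))]:
    for c in blobs(roi(m.astype(np.uint8),*b)): print(n,cv2.boundingRect(c),rect(cm,c,z))
R=cv2.Rodrigues(cm['rvec'])[0];print(-R.T@cm['tvec'])
E
```

```text
mat (170, 178, 83, 82) [515.7 371.5 259.4 258.5  85.2]
tray (367, 188, 84, 42) [ 533.8 -286.   267.7   90.7   77.7]
traystop (446, 203, 8, 28) [ 504.1 -410.9   15.5   90.5   77.6]
box (271, 181, 66, 69) [513.6  58.1 200.2 211.1  89.8]
grip (298, 203, 7, 23) [514.4  63.3  18.2  66.8  89.4]
[4.21655125e+02 8.98081080e-01 1.26038350e+03]
```

```bash
python3 - <<'E'
import cv2
a=cv2.imread('pics/top0.png')[170:265,255:465];cv2.imwrite('pics/crop0.png',cv2.resize(a,None,fx=3.8,fy=3.8,interpolation=cv2.INTER_CUBIC))
E
```

```text
(no output)
```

View pics/crop0.png

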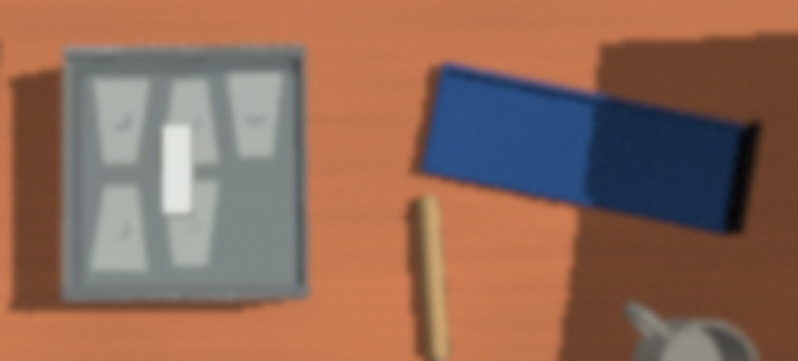

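The top view and crop show five tubs under the lid (three in the far row, two in the near row), pointing different ways. The box is square with the world axes, and the grip is at about world (514, 63). I'm moving above it now.

jog_arm(
  rows=[-214, -218, 0, 0, 0, -0.471, 0, -214, -218, 0, 0, 0, -0.471, 0, -214, -218, 0, 0, 0, -0.471, 0, -214, -218, 0, 0, 0, -0.471, 0, -214, -218, 0, 0, 0, -0.471, 0, -214, -218, 0, 0, 0, -0.471, 0, -214, -218, 0, 0, 0, -0.471, 0, -214, -218, 0, 0, 0, -0.471, 0],
)

```text
t: 0.77
tool_pos: [422.8, 347.4, 404.1]
orientation: [-0.0, 0.004, 1.0, -0.003]
wrist_force: [-0.2, -0.7, -0.2]
width: 85.6
gripper_force: 0.0
```

jog_arm(
  rows=[-92, -284, 0, 0, 0, 0, 0, -92, -284, 0, 0, 0, 0, 0, -92, -284, 0, 0, 0, 0, 0, -92, -284, 0, 0, 0, 0, 0, -92, -284, 0, 0, 0, 0, 0, -92, -284, 0, 0, 0, 0, 0, -92, -284, 0, 0, 0, 0, 0, -92, -284, 0, 0, 0, 0, 0],
)

```text
t: 1.43
tool_pos: [514.4, 62.8, 404.7]
orientation: [0.001, 0.006, 1.0, -0.002]
wrist_force: [0.7, -0.5, 0.0]
width: 85.7
gripper_force: 0.0
```

```bash
python3 - <<'E'
from h import *
o=arm.get_obs();print(o['t'],o['tool_pos'],o['orientation'])
cm=arm.camera_model('wrist');im=arm.read_camera('wrist')[:,:,::-1].copy();cv2.imwrite('pics/w1.png',im)
R=cv2.Rodrigues(cm['rvec'])[0];print(-R.T@cm['tvec'],R)
H,S,V=cv2.split(cv2.cvtColor(im,cv2.COLOR_BGR2HSV))
for c in blobs((V>200)&(S<35),100): print(cv2.boundingRect(c),rect(cm,c,115))
E
```

```text
1.4333 [514.36530709  62.82348022 404.70163759] [ 5.85917401e-04  5.58606549e-03  9.99981889e-01 -2.16197567e-03]
[445.98453914  63.25469877 372.71369761] [[ 0.01285901  0.99990717 -0.00450469]
 [ 0.96315405 -0.01117575  0.26871804]
 [ 0.26864275 -0.00779415 -0.96320835]]
(9, 346, 28, 23) [ 686.5 -266.2   14.5   45.    40.3]
(305, 162, 25, 72) [514.4  62.1  22.5  67.7  90. ]
```

View pics/w1.png

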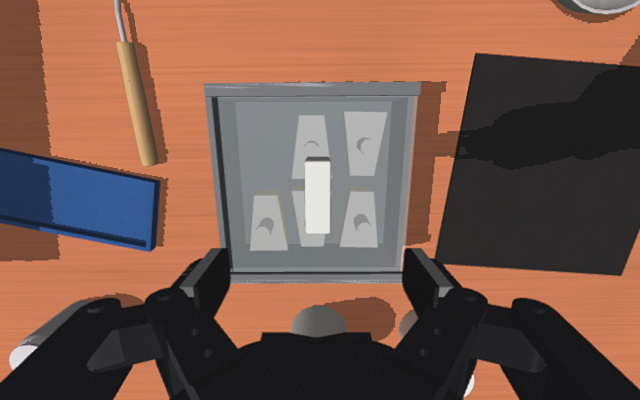

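The wrist view shows the grip block at (317,197), right under the tool at (514.4, 62.1). I'm descending and gripping.

jog_arm(
  rows=[0, 0, 40, 0, 0, 0, 0, 0, 0, 80, 0, 0, 0, 0, 0, 0, 115, 0, 0, 0, 0, 0, 0, 138, 0, 0, 0, 60, 0, 0, 149, 0, 0, 0, 90, 0, 0, 149, 0, 0, 0, 255, 0, 0, 149, 0, 0, 0, 255, 0, 0, 149, 0, 0, 0, 255],
  force=50,
)

```text
t: 2.15
tool_pos: [513.3, 70.9, 256.9]
orientation: [0.001, -0.0, 1.0, -0.0]
wrist_force: [0.0, -2.7, 0.8]
width: 25.4
gripper_force: 1.2
```

jog_arm(
  rows=[0, 0, 0, 0, 0, 0, 255, 0, 0, 0, 0, 0, 0, 255, 0, 0, 0, 0, 0, 0, 255, 0, 0, 0, 0, 0, 0, 255],
)

```text
t: 2.48
tool_pos: [513.4, 71.0, 257.1]
orientation: [0.001, -0.0, 1.0, 0.0]
wrist_force: [-0.3, 0.3, 6.8]
width: 23.5
gripper_force: 50.6
```

jog_arm(
  rows=[0, 5, 0, 0, 0, 0, 255, 0, 15, 0, 0, 0, 0, 255, 0, 28, 0, 0, 0, 0, 255, 0, 41, 0, 0, 0, 0, 255, 0, 54, 0, 0, 0, 0, 255, 0, 67, 0, 0, 0, 0, 255, 0, 80, 0, 0, 0, 0, 255, 0, 93, 0, 0, 0, 0, 255],
)

```text
t: 3.15
tool_pos: [513.5, 161.9, 257.1]
orientation: [0.001, 0.001, 1.0, -0.001]
wrist_force: [-0.2, -6.0, 6.8]
width: 23.4
gripper_force: 50.8
```

jog_arm(
  rows=[0, 13, 0, 0, 0, 0, 255, 0, 26, 0, 0, 0, 0, 255, 0, 42, 0, 0, 0, 0, 255, 0, 60, 0, 0, 0, 0, 255, 0, 78, 0, 0, 0, 0, 255, 0, 96, 0, 0, 0, 0, 255, 0, 114, 0, 0, 0, 0, 255, 0, 132, 0, 0, 0, 0, 255],
)

```text
t: 3.82
tool_pos: [512.4, 296.5, 255.8]
orientation: [-0.0, -0.0, 1.0, 0.0]
wrist_force: [0.5, 0.9, -2.1]
width: 23.5
gripper_force: 49.5
```

jog_arm(
  rows=[-1, 25, 0, 0, 0, 0.084, 255, -3, 50, 0, 0, 0, 0.084, 255, -3, 75, 0, 0, 0, 0.084, 255, -3, 75, 20, 0, 0, 0.084, 255, -3, 75, 40, 0, 0, 0.084, 255, -3, 75, 56, 0, 0, 0.084, 255, -3, 75, 64, 0, 0, 0.084, 255, -3, 75, 67, 0, 0, 0.084, 255],
)

```text
t: 4.48
tool_pos: [514.5, 370.5, 188.1]
orientation: [-0.002, 0.042, 0.999, -0.001]
wrist_force: [-7.4, -3.7, 20.2]
width: 23.3
gripper_force: 52.6
```

jog_arm(
  rows=[0, 0, 0, 0, 0, 0, 180, 0, 0, 0, 0, 0, 0, 100, 0, 0, 0, 0, 0, 0, 60, 0, 0, 0, 0, 0, 0, 60, 0, 0, -30, 0, 0, 0, 60, 0, 0, -70, 0, 0, 0, 60, 0, 0, -110, 0, 0, 0, 60, 0, 0, -150, 0, 0, 0, 60],
)

```text
t: 5.15
tool_pos: [515.6, 370.6, 340.6]
orientation: [0.0, 0.042, 0.999, 0.0]
wrist_force: [1.0, 0.7, 0.8]
width: 65.3
gripper_force: 0.0
```

jog_arm(
  rows=[0, -40, -30, 0, 0, -0.084, 0, 0, -80, -60, 0, 0, -0.084, 0, 0, -120, -60, 0, 0, -0.084, 0, 0, -160, -60, 0, 0, -0.084, 0, 0, -200, -60, 0, 0, -0.084, 0, 0, -240, -60, 0, 0, -0.084, 0, 0, -275, -60, 0, 0, -0.084, 0, 0, -275, -60, 0, 0, -0.084, 0],
)

```text
t: 5.82
tool_pos: [491.3, 87.3, 399.3]
orientation: [-0.001, 0.007, 1.0, -0.002]
wrist_force: [0.2, 0.2, -0.5]
width: 85.3
gripper_force: 0.0
```

```bash
python3 - <<'E'
from h import *
o=arm.get_obs();print(o['t'],o['tool_pos'],o['orientation'])
cm=arm.camera_model('wrist');im=arm.read_camera('wrist')[:,:,::-1].copy();cv2.imwrite('pics/w2.png',im)
np.save('cmw2.npy',np.array([cm['rvec'],cm['tvec']]))
tm=arm.read_camera('top')[:,:,::-1].copy();cv2.imwrite('pics/t2.png',tm)
H,S,V=cv2.split(cv2.cvtColor(im,cv2.COLOR_BGR2HSV))
# knob tops bright?
for c in blobs((V>185)&(S<40),60): print(cv2.boundingRect(c),rect(cm,c,68))
a=np.vstack([cv2.resize(tm[150:300,140:460],(640,300))]);
cv2.imwrite('pics/v2.png',np.vstack([a,cv2.resize(im[60:340,150:500],(640,300))]))
E
```

```text
5.8167 [491.31970031  87.3427436  399.27358064] [-5.42986652e-04  6.50417251e-03  9.99975787e-01 -2.41386886e-03]
(0, 366, 16, 16) [ 727.2 -323.5   12.8   35.5   39.9]
(234, 247, 35, 22) [571.1  10.3  26.4  36.7   4.2]
(245, 216, 16, 22) [532.2  15.   24.5  16.2   0.8]
(321, 212, 38, 55) [549.1 111.5  42.2  64.5  89.3]
(272, 212, 40, 54) [547.8  58.2  42.3  63.3  89.2]
(544, 173, 37, 59) [509.5 348.   22.3  64.   85.2]
(271, 138, 41, 62) [469.8  59.1  42.8  63.8  89.2]
(322, 134, 43, 63) [466.9 113.2  42.4  64.3  89.2]
(566, 0, 27, 13) [323.5 325.4   7.8  22.8  10.5]
(537, 0, 37, 14) [324.9 303.   32.4  10.3  89.3]
(532, 0, 108, 39) [335.5 330.9  97.5  30.8  89.4]
(65, 0, 60, 64) [ 339.2 -113.9   52.3   52.4   88.8]
```

View pics/v2.png

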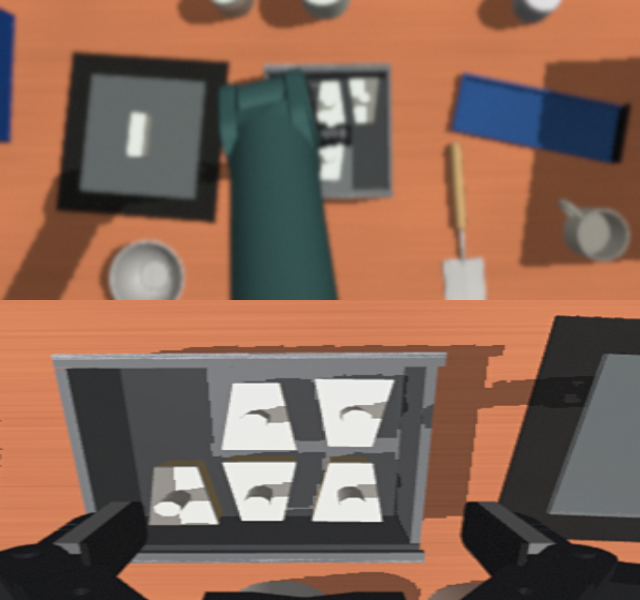

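The lid lies flat, centred and square on the mat. In the wrist crop the five tubs are at about x≈548 (y≈12, 58, 113) and x≈467 (y≈59, 113). Three heads point to +x and two to −x, so each tub only needs the small turn to the tray's angle. I'll check the joints, then view the tray from close by.

```bash
python3 - <<'E'
from h import *
print(np.round(arm.get_obs()['joint_pos'],3))
E
```

```text
[-0.376  0.321  0.121  2.115 -0.058  0.708  1.349]
```

jog_arm(
  rows=[-5, -40, 0, 0, 0, 0.12, 0, -10, -80, 0, 0, 0, 0.24, 0, -15, -120, 0, 0, 0, 0.36, 0, -20, -160, 0, 0, 0, 0.48, 0, -25, -200, 0, 0, 0, 0.6, 0, -30, -240, 0, 0, 0, 0.72, 0, -35, -280, 0, 0, 0, 0.84, 0, -35, -320, 0, 0, 0, 0.96, 0],
)

```text
t: 6.58
tool_pos: [530.1, -223.1, 399.2]
orientation: [0.001, 0.462, 0.887, 0.001]
wrist_force: [0.1, -0.3, -0.4]
width: 85.6
gripper_force: 0.0
```

jog_arm(
  rows=[0, 0, 0, 0, 0, 0.12, 0, 0, 0, 0, 0, 0, 0.24, 0, 0, 0, 0, 0, 0, 0.36, 0, 0, 0, 0, 0, 0, 0.48, 0, 0, 0, 0, 0, 0, 0.6, 0, 0, 0, 0, 0, 0, 0.72, 0, 0, 0, 0, 0, 0, 0.826, 0, 0, 0, 0, 0, 0, 0.826, 0],
)

```text
t: 7.25
tool_pos: [529.4, -221.1, 398.5]
orientation: [0.0, 0.778, 0.628, 0.0]
wrist_force: [-0.1, 0.4, 0.1]
width: 85.4
gripper_force: 0.0
```

```bash
python3 - <<'E'
from h import *
o=arm.get_obs();print(o['t'],o['tool_pos'],o['orientation'],np.round(o['joint_pos'],2))
cm=arm.camera_model('wrist');im=arm.read_camera('wrist')[:,:,::-1].copy();cv2.imwrite('pics/w3.png',im)
R=cv2.Rodrigues(cm['rvec'])[0];print(-R.T@cm['tvec'])
H,S,V=cv2.split(cv2.cvtColor(im,cv2.COLOR_BGR2HSV))
for c in blobs((H>95)&(H<130)&(S>110),300): print(cv2.boundingRect(c),rect(cm,c,15))
E
```

```text
7.25 [ 529.44734457 -221.06201568  398.52618089] [1.18877196e-04 7.78188942e-01 6.28030181e-01 2.19202238e-04] [-0.15  0.48  0.64  1.98 -0.39  0.81  0.51]
[ 543.47337589 -154.72289517  366.62745228]
(294, 118, 82, 198) [ 535.9 -286.1  268.    96.3   77.3]
```

View pics/w3.png

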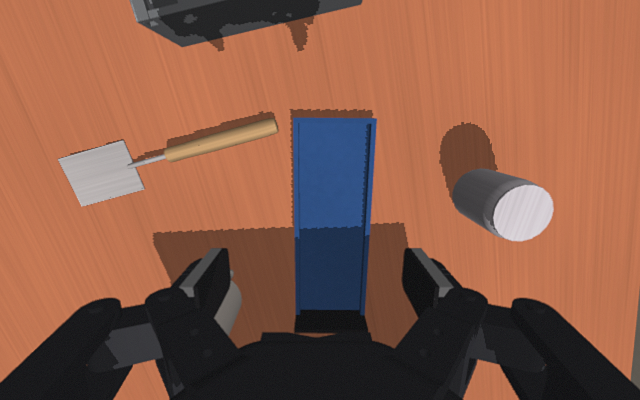

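The tray runs from (335,118) at its open end to the black stop at about (330,312–332). I'll work out its pose edge by edge at the proper heights.

```bash
python3 - <<'E'
from h import *
cm=arm.camera_model('wrist');im=cv2.imread('pics/w3.png')
H,S,V=cv2.split(cv2.cvtColor(im,cv2.COLOR_BGR2HSV))
b=((H>95)&(H<130)&(S>110));k=V<40
L=[];Rr=[]
for r in range(130,220,5):
    cs=np.where(b[r])[0];L.append((cs.min()-.5,r));Rr.append((cs.max()+.5,r))
T=[];B=[];K=[]
for c in range(312,358,4):
    rs=np.where(b[:,c])[0];T.append((c,rs.min()-.5));B.append((c,rs.max()+.5))
    ks=[r for r in range(rs.max()+1,350) if im[r,c,2]>70][:1];K.append((c,(ks or [0])[0]-.5))
l,r=ray(cm,L,15),ray(cm,Rr,15);t=ray(cm,T,15);B3=ray(cm,B,3);K45=ray(cm,K,45)
for P in(l,r):
    f=np.polyfit(P[:,1],P[:,0],1);print('yaw',-np.degrees(np.arctan(f[0])))
a=np.radians(-12.5);ex=np.array([np.cos(a),np.sin(a)]);ey=np.array([-np.sin(a),np.cos(a)])
for n,P in(('l',l),('r',r)):print(n,np.median(P[:,:2]@ex))
for n,P in(('t',t),('B3',B3),('K45',K45)):print(n,np.median(P[:,:2]@ey),P[:,:2]@ey)
print(B[3],K[3])
E
```

```text
yaw -12.336472939655144
yaw -12.598911837235773
l 537.003303532345
r 633.1924996348089
t -29.281819308533542 [-29.46750735 -29.43414225 -29.40060295 -29.3668893  -29.33300111
 -29.29893821 -29.26470041 -29.23028751 -29.19569933 -29.16093566
 -29.12599629 -29.09088101]
B3 -296.9410124975458 [-297.1431277  -297.09761893 -297.05244469 -297.0076047  -296.96309866
 -296.91892633 -296.87508745 -296.83158177 -296.78840906 -296.74556911
 -296.70306172 -298.34746849]
K45 -110.92403530338719 [-301.89449134 -301.85268087 -301.81124877 -301.77019475 -301.72951857
 -301.68921998   79.84114937   79.86951944   79.89820664   79.92721118
   79.95653323   79.986173  ]
(324, np.float64(309.5)) (324, 332.5)
```

jog_arm(
  rows=[38, -11, 0, 0, 0, -0.1, 0, 76, -23, 0, 0, 0, -0.215, 0, 115, -35, 0, 0, 0, -0.215, 0, 154, -46, 0, 0, 0, -0.215, 0, 193, -58, 0, 0, 0, -0.215, 0, 232, -70, 0, 0, 0, -0.215, 0, 260, -81, 0, 0, 0, -0.215, 120, 260, -81, 0, 0, 0, -0.215, 120],
)

```text
t: 7.97
tool_pos: [503.6, 56.7, 398.2]
orientation: [-0.002, 0.701, 0.713, 0.001]
wrist_force: [0.7, -0.4, 0.4]
width: 63.6
gripper_force: 0.0
```

```bash
cat >> h.py <<'E'
def tubs(z,save,vt=120,amin=600):
    """outlines of light tub tops seen by the wrist camera, cast at height z"""
    o=arm.get_obs();cm=arm.camera_model('wrist');im=arm.read_camera('wrist')[:,:,::-1].copy();cv2.imwrite(save,im)
    print(np.round(o['t'],2),np.round(o['tool_pos'],1),np.round(o['orientation'],3),'w',round(o['width'],1))
    H,S,V=cv2.split(cv2.cvtColor(im,cv2.COLOR_BGR2HSV));m=(V>vt)&(S<45)
    for c in blobs(m,amin):
        P=ray(cm,c[:,0].astype(float),z)[:,:2];r=rect(cm,c,z)
        if 20<min(r[2:4])<60 and max(r[2:4])<90: print(cv2.boundingRect(c),r)
    return im,cm
E
python3 - <<'E'
from h import *
im,cm=tubs(36,'pics/w4.png',185)
E
```

```text
7.97 [503.6  56.7 398.2] [-0.002  0.701  0.713  0.001] w 63.6
(335, 165, 64, 40) [561.   55.1  46.4  71.3  89.6]
(262, 164, 62, 40) [474.9  57.   46.4  70.8  88.7]
(339, 113, 67, 43) [562.7 114.5  45.7  71.3  88.5]
(257, 107, 65, 44) [471.8 115.8  46.3  71.4  87.8]
(582, 0, 58, 53) [800.  224.   63.6  47.2   1.1]
```

View pics/w4.png

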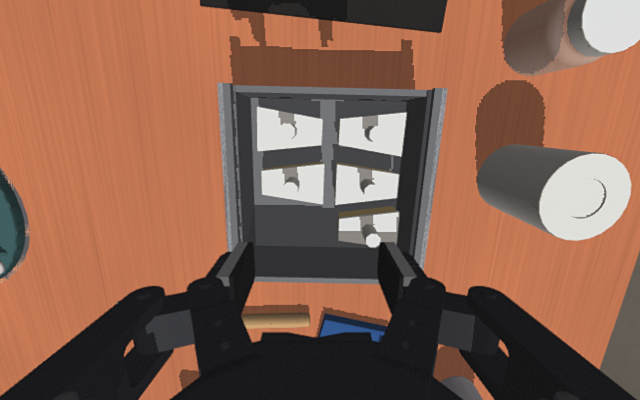

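The four lit tub tops measure 71 × 46 mm, as they should. I'm moving over the head-+x tub at (562.7, 114.5) for a closer look.

jog_arm(
  rows=[22, 20, 20, 0, 0, 0, 120, 43, 40, 50, 0, 0, 0, 120, 64, 58, 80, 0, 0, 0, 120, 64, 58, 110, 0, 0, 0, 120, 64, 58, 118, 0, 0, 0, 120, 64, 58, 118, 0, 0, 0, 120, 64, 58, 118, 0, 0, 0, 120, 64, 58, 118, 0, 0, 0, 120],
)

```text
t: 8.68
tool_pos: [562.4, 110.5, 282.5]
orientation: [0.001, 0.708, 0.706, 0.001]
wrist_force: [-0.5, -0.4, -0.3]
width: 45.2
gripper_force: 0.0
```

```bash
python3 - <<'E'
from h import *
im,cm=tubs(36,'pics/w5.png',185)
print(proj(cm,[[562.7,114.5,68],[562.7,114.5,36]]))
E
```

```text
8.68 [562.4 110.5 282.5] [0.001 0.708 0.706 0.001] w 45.2
(327, 309, 35, 24) [586.8  11.4  29.5  22.7   4. ]
(165, 256, 35, 27) [452.2  62.   28.1  21.9   5.3]
(272, 249, 87, 59) [560.7  50.   49.3  73.5  81.7]
(270, 178, 96, 59) [563.  114.8  46.8  71.6  88.4]
(149, 174, 98, 60) [472.2 116.2  47.3  71.9  88.3]
[[316.42749253 220.8773396 ]
 [316.29712457 207.16942578]]
```

View pics/w5.png

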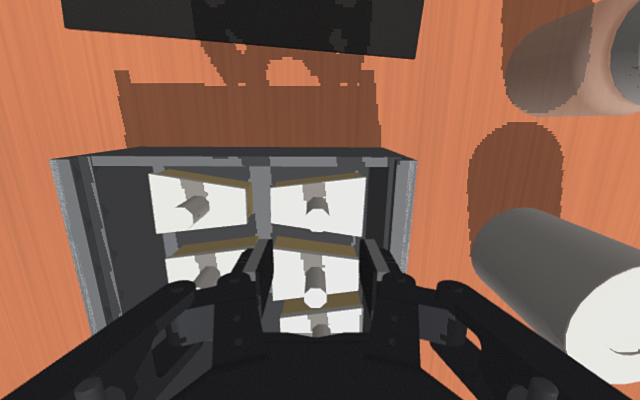

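The close view confirms the tub at (563.0, 114.8), with its knob at (316,212). I'm descending and gripping.

jog_arm(
  rows=[4, 0.5, 25, 0, 0, 0, 120, 4, 0.5, 50, 0, 0, 0, 120, 4, 0.5, 65, 0, 0, 0, 140, 4, 0.5, 68.5, 0, 0, 0, 160, 4, 0.5, 68.5, 0, 0, 0, 255, 4, 0.5, 68.5, 0, 0, 0, 255, 4, 0.5, 68.5, 0, 0, 0, 255, 4, 0.5, 68.5, 0, 0, 0, 255],
  force=40,
)

```text
t: 9.4
tool_pos: [564.1, 115.6, 214.9]
orientation: [0.002, 0.707, 0.707, 0.002]
wrist_force: [-0.0, -1.0, 5.2]
width: 15.0
gripper_force: 39.3
```

jog_arm(
  rows=[0, 0, 0, 0, 0, 0, 255, 0, 0, 0, 0, 0, 0, 255, 0, 0, -20, 0, 0, 0, 255, 0, 0, -45, 0, 0, 0, 255, 0, 0, -75, 0, 0, 0, 255, 0, 0, -105, 0, 0, 0, 255, 0, 0, -105, 0, 0, 0, 255],
)

```text
t: 9.98
tool_pos: [564.7, 115.2, 323.7]
orientation: [0.003, 0.707, 0.707, 0.005]
wrist_force: [0.8, -1.4, -0.5]
width: 14.9
gripper_force: 39.5
```

jog_arm(
  rows=[-35, -4, 0, 0, 0, 0.03, 255, -75, -8, 0, 0, 0, 0.06, 255, -115, -12, 0, 0, 0, 0.09, 255, -155, -16, 0, 0, 0, 0.12, 255, -195, -20, 0, 0, 0, 0.16, 255, -235, -24, 0, 0, 0, 0.2, 255, -275, -27, 0, 0, 0, 0.218, 255, -310, -30, 0, 0, 0, 0.218, 255],
)

```text
t: 10.65
tool_pos: [531.5, -197.0, 318.2]
orientation: [0.001, 0.781, 0.625, 0.0]
wrist_force: [2.0, -0.4, -1.2]
width: 15.1
gripper_force: 39.4
```

jog_arm(
  rows=[0, 0, 0, 0, 0, 0, 255, 0, 0, 0, 0, 0, 0, 255],
)

```text
t: 10.82
tool_pos: [531.4, -197.4, 318.3]
orientation: [0.001, 0.782, 0.623, 0.0]
wrist_force: [-0.2, 0.8, -1.1]
width: 15.1
gripper_force: 39.5
```

```bash
cat >> h.py <<'E'
from scipy.spatial.transform import Rotation as Ro
TO=np.array([535.3,-288.9]);TA=np.radians(-12.5)
TE=np.array([[np.cos(TA),np.sin(TA)],[-np.sin(TA),np.cos(TA)]]) # rows ex,ey
def go(wx,wy,yaw_deg,z=None):
    """shift in tool axes to bring the TCP to world wx,wy and the tool's y axis to yaw"""
    o=arm.get_obs();q=o['orientation'];R=Ro.from_quat([*q[1:],q[0]]).as_matrix()
    d=np.array([wx-o['tool_pos'][0],wy-o['tool_pos'][1],0 if z is None else z-o['tool_pos'][2]])
    y=np.degrees(np.arctan2(R[1,1],R[0,1]))
    print('TCP',np.round(o['tool_pos'],1),'shift',np.round(R.T@d,1),'wz',round(-np.radians(yaw_deg-y),3),'tray xy',np.round(TE@(o['tool_pos'][:2]-TO),1))
def gotray(x,y,z=None): w=TO+np.array([x,y])@TE; go(*w,-12.5,z)
E
python3 -c "
from h import *
gotray(0,-104.5,212)"
```

```text
TCP [ 531.4 -197.4  318.3] shift [-192.7   24.7  106.6] wz -0.006 tray xy [-23.7  88.4]
```

jog_arm(
  rows=[-38, 5, 0, 0, 0, -0.006, 255, -78, 10, 0, 0, 0, -0.006, 255, -118, 15, 0, 0, 0, -0.006, 255, -158, 20, 0, 0, 0, -0.006, 255, -192.7, 24.7, 10, 0, 0, -0.006, 255, -192.7, 24.7, 30, 0, 0, -0.006, 255, -192.7, 24.7, 50, 0, 0, -0.006, 255, -192.7, 24.7, 50, 0, 0, -0.006, 255],
)

```text
t: 11.48
tool_pos: [514.4, -385.2, 263.9]
orientation: [-0.004, 0.778, 0.629, -0.0]
wrist_force: [0.1, 1.7, -1.2]
width: 15.2
gripper_force: 39.4
```

```bash
python3 -c "
from h import *
gotray(0,-104.5,212)"
```

```text
TCP [ 514.4 -385.2  263.9] shift [-6.2 -0.1 51.9] wz 0.007 tray xy [  0.4 -98.5]
```

jog_arm(
  rows=[0, 0, 15, 0, 0, 0, 255, 0, 0, 30, 0, 0, 0, 255, 0, 0, 30, 0, 0, 0, 255, 0, 0, 30, 0, 0, 0, 255],
)

```text
t: 11.82
tool_pos: [515.7, -385.7, 237.4]
orientation: [-0.001, 0.777, 0.629, 0.0]
wrist_force: [-0.9, 0.3, -0.4]
width: 15.1
gripper_force: 39.5
```

```bash
python3 -c "
from h import *
gotray(0,-104.5,212)"
```

```text
TCP [ 515.7 -385.7  237.4] shift [-5.7 -1.8 25.4] wz 0.008 tray xy [  1.8 -98.8]
```

jog_arm(
  rows=[-5.5, -1.8, 0, 0, 0, 0.008, 255, -5.5, -1.8, 0, 0, 0, 0.008, 255, -5.5, -1.8, 10, 0, 0, 0.008, 255, -5.5, -1.8, 18, 0, 0, 0.008, 255, -5.5, -1.8, 23, 0, 0, 0.008, 255, -5.5, -1.8, 25.5, 0, 0, 0.008, 255, -5.5, -1.8, 25.5, 0, 0, 0.008, 255],
)

```text
t: 12.4
tool_pos: [512.0, -392.0, 211.9]
orientation: [-0.001, 0.78, 0.625, 0.001]
wrist_force: [-0.8, 4.7, 5.8]
width: 15.1
gripper_force: 40.3
```

jog_arm(
  rows=[0, 0, 0, 0, 0, 0, 200, 0, 0, 0, 0, 0, 0, 120, 0, 0, 0, 0, 0, 0, 120, 0, 0, -15, 0, 0, 0, 120, 0, 0, -45, 0, 0, 0, 120, 20, 0, -80, 0, 0, 0, 120, 50, 0, -110, 0, 0, 0, 120, 50, 0, -110, 0, 0, 0, 120],
)

```text
t: 13.07
tool_pos: [526.5, -340.2, 327.4]
orientation: [0.003, 0.779, 0.627, 0.003]
wrist_force: [1.2, 0.7, -0.5]
width: 45.2
gripper_force: 0.0
```

```bash
cat >> h.py <<'E'
def traytubs(save,vt=90):
    cm=arm.camera_model('wrist');im=arm.read_camera('wrist')[:,:,::-1].copy();cv2.imwrite(save,im)
    H,S,V=cv2.split(cv2.cvtColor(im,cv2.COLOR_BGR2HSV));m=(V>vt)&(S<60)
    for c in blobs(m,300):
        P=(ray(cm,c[:,0].astype(float),33)[:,:2]-TO)@TE.T
        if abs(P.mean(0)[0])<45 and -135<P.mean(0)[1]<140:
            (x,y),(w,h),a=cv2.minAreaRect(P.astype(np.float32));print(cv2.boundingRect(c),'tray',np.round([x,y,w,h,a],1),'min/max y',P[:,1].min().round(1),P[:,1].max().round(1))
    return im,cm
E
python3 -c "
from h import *
im,cm=traytubs('pics/w6.png')
go(472,116,0)"
```

```text
(273, 226, 75, 48) tray [  -1.4 -106.5   73.3   49.4    1.9] min/max y -131.1 -80.8
TCP [ 525.4 -341.5  325.6] shift [ 435.5 -149.9   -1. ] wz -0.215 tray xy [  1.7 -53.5]
```

View pics/w6.png

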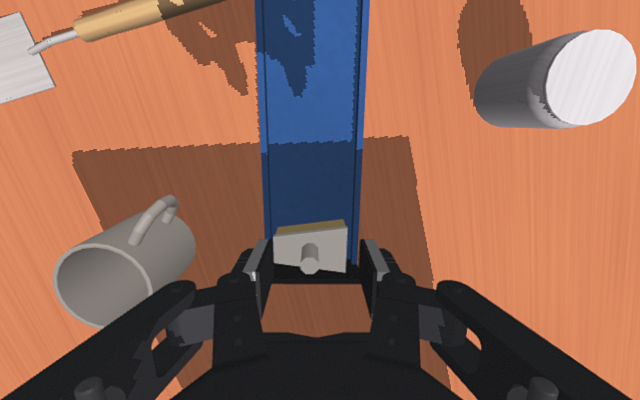

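The first tub sits against the stop at tray (−1.4, −106.5), upright and head to +x (image right). Next is the head-−x tub at (472,116).

jog_arm(
  rows=[36, -12, 0, 0, 0, 0, 120, 74, -25, 0, 0, 0, 0, 120, 112, -38, 0, 0, 0, 0, 120, 150, -51, 0, 0, 0, 0, 120, 188, -64, 0, 0, 0, 0, 120, 226, -77, 0, 0, 0, 0, 120, 264, -90, 0, 0, 0, 0, 120, 302, -103, 0, 0, 0, 0, 120],
)

```text
t: 13.78
tool_pos: [487.7, -25.8, 321.8]
orientation: [0.0, 0.781, 0.624, -0.0]
wrist_force: [0.2, 0.3, 0.6]
width: 45.1
gripper_force: 0.0
```

jog_arm(
  rows=[38, -12, 0, 0, 0, -0.1, 120, 76, -25, 10, 0, 0, -0.215, 120, 110, -40, 20, 0, 0, -0.215, 120, 133.5, -47, 43, 0, 0, -0.215, 120, 133.5, -47, 43, 0, 0, -0.215, 120, 133.5, -47, 43, 0, 0, -0.215, 120, 133.5, -47, 43, 0, 0, -0.215, 120],
)

```text
t: 14.37
tool_pos: [472.0, 112.6, 278.8]
orientation: [0.001, 0.71, 0.705, -0.0]
wrist_force: [0.1, 0.4, 0.2]
width: 44.9
gripper_force: 0.0
```

```bash
python3 -c "
from h import *
tubs(36,'pics/w7.png',185)
go(472,116,0,214.5)"
```

```text
14.37 [472.  112.6 278.8] [ 0.001  0.71   0.705 -0.   ] w 44.9
(276, 253, 88, 59) [473.2  50.3  70.5  50.    7.2]
(269, 177, 96, 61) [471.7 116.2  47.6  71.9  88.4]
TCP [472.2 112.2 279.2] shift [ 3.9 -0.3 64.7] wz -0.008 tray xy [-148.5  377.9]
```

jog_arm(
  rows=[4, -0.5, 25, 0, 0, -0.008, 120, 4, -0.5, 48, 0, 0, -0.008, 120, 4, -0.5, 60, 0, 0, -0.008, 140, 4, -0.5, 64.5, 0, 0, -0.008, 160, 4, -0.5, 64.5, 0, 0, -0.008, 255, 4, -0.5, 64.5, 0, 0, -0.008, 255, 4, -0.5, 64.5, 0, 0, -0.008, 255, 4, -0.5, 64.5, 0, 0, -0.008, 255],
)

```text
t: 15.08
tool_pos: [471.5, 117.9, 215.0]
orientation: [0.0, 0.706, 0.708, 0.001]
wrist_force: [-0.1, 0.3, -1.7]
width: 15.2
gripper_force: 39.9
```

```bash
python3 -c "
from h import *
o=arm.get_obs();print(o['width'],o['gripper_force'],o['wrist_force'])
go(471.7,116.2,0)
gotray(0,-65)"
```

```text
15.159455756457074 39.879363756626844 [-0.05683617  0.33446352 -1.65865061]
TCP [471.5 117.9 215. ] shift [-1.7  0.2  0. ] wz 0.003 tray xy [-150.3  383.3]
TCP [471.5 117.9 215. ] shift [-470.4   48.6   -0. ] wz 0.221 tray xy [-150.3  383.3]
```

jog_arm(
  rows=[0, 0, -25, 0, 0, 0, 255, 0, 0, -60, 0, 0, 0, 255, 0, 0, -95, 0, 0, 0, 255, -10, 0, -110, 0, 0, 0, 255, -40, 0, -110, 0, 0, 0, 255, -80, 10, -110, 0, 0, 0, 255, -120, 20, -110, 0, 0, 0, 255, -160, 30, -110, 0, 0, 0, 255],
)

```text
t: 15.75
tool_pos: [501.5, -42.7, 325.1]
orientation: [0.0, 0.705, 0.709, 0.001]
wrist_force: [0.5, -0.8, -1.8]
width: 14.9
gripper_force: 39.9
```

jog_arm(
  rows=[-40, 3, 0, 0, 0, 0.04, 255, -80, 6, 0, 0, 0, 0.08, 255, -120, 9, 0, 0, 0, 0.12, 255, -160, 12, 0, 0, 0, 0.16, 255, -200, 15, 0, 0, 0, 0.2, 255, -240, 18, 0, 0, 0, 0.221, 255, -280, 18.6, 0, 0, 0, 0.221, 255, -308.7, 18.6, 20, 0, 0, 0.221, 255],
)

```text
t: 16.42
tool_pos: [521.7, -355.7, 308.3]
orientation: [0.005, 0.781, 0.625, 0.001]
wrist_force: [0.2, -0.5, -0.9]
width: 15.1
gripper_force: 40.0
```

jog_arm(
  rows=[0, 0, 30, 0, 0, 0, 255, 0, 0, 52, 0, 0, 0, 255, 0, 0, 52, 0, 0, 0, 255, 0, 0, 52, 0, 0, 0, 255],
)

```text
t: 16.75
tool_pos: [520.7, -349.7, 251.6]
orientation: [-0.001, 0.78, 0.626, -0.0]
wrist_force: [0.1, 0.1, -1.5]
width: 14.7
gripper_force: 39.9
```

```bash
python3 -c "
from h import *
gotray(0,-63.3,212)
traytubs('pics/w8.png')"
```

```text
TCP [ 520.7 -349.7  251.6] shift [-0.8  1.2 39.6] wz 0.0 tray xy [ -1.1 -62.5]
(249, 203, 135, 117) tray [ -5.7 -95.5  83.5  96.4  80.8] min/max y -137.9 -47.1
```

jog_arm(
  rows=[-0.5, 1, 8, 0, 0, 0, 255, -0.5, 1, 18, 0, 0, 0, 255, -0.5, 1, 28, 0, 0, 0, 255, -0.5, 1, 36, 0, 0, 0, 255, -0.5, 1, 39.5, 0, 0, 0, 255, -0.5, 1, 39.5, 0, 0, 0, 255],
)

```text
t: 17.3
tool_pos: [521.9, -350.9, 212.0]
orientation: [-0.001, 0.78, 0.626, -0.0]
wrist_force: [0.4, 0.3, -1.5]
width: 15.2
gripper_force: 39.9
```

jog_arm(
  rows=[0, 0, 0, 0, 0, 0, 200, 0, 0, 0, 0, 0, 0, 120, 0, 0, 0, 0, 0, 0, 120, 0, 0, -15, 0, 0, 0, 120, 0, 0, -45, 0, 0, 0, 120, 15, 0, -80, 0, 0, 0, 120, 30, 0, -110, 0, 0, 0, 120, 30, 0, -110, 0, 0, 0, 120],
)

```text
t: 17.97
tool_pos: [531.3, -320.7, 328.2]
orientation: [0.004, 0.779, 0.627, 0.003]
wrist_force: [0.2, -0.7, -0.2]
width: 45.1
gripper_force: 0.0
```

```bash
python3 -c "
from h import *
im,cm=traytubs('pics/w9.png')
cv2.imwrite('pics/w9c.png',cv2.resize(im[130:300,220:420],None,fx=3,fy=3))
go(474.5,57,0)"
```

```text
(273, 202, 76, 91) tray [ -1.  -86.2  95.7  72.5  88.4] min/max y -134.0 -37.5
TCP [ 530.3 -321.1  326. ] shift [ 357.5 -135.2   -1.2] wz -0.215 tray xy [  2.1 -32.5]
```

View pics/w9c.png

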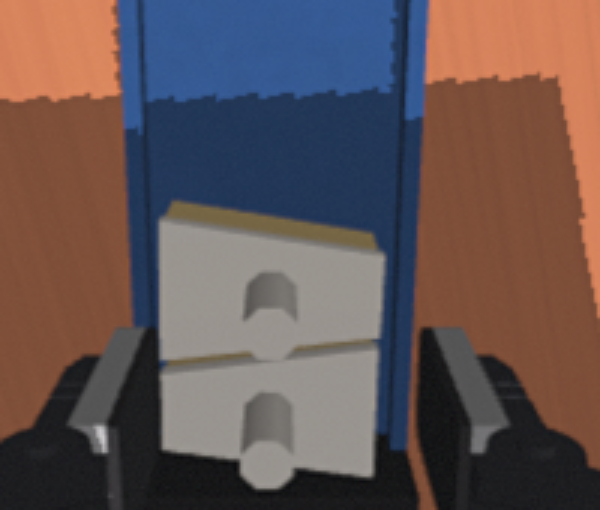

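The second tub is snug against the first with its head the other way (about 1–2 mm gap at image (270,350)). Next is the head-+x tub at (475,57).

jog_arm(
  rows=[35, -13, 0, 0, 0, 0, 120, 72, -27, 0, 0, 0, 0, 120, 109, -41, 0, 0, 0, 0, 120, 146, -55, 0, 0, 0, 0, 120, 183, -69, 0, 0, 0, 0, 120, 220, -83, 0, 0, 0, 0, 120, 257, -97, 0, 0, 0, 0, 120, 290, -110, 0, 0, 0, 0, 120],
)

```text
t: 18.68
tool_pos: [482.9, -13.0, 321.9]
orientation: [-0.0, 0.78, 0.626, -0.001]
wrist_force: [0.7, 0.4, -0.9]
width: 45.2
gripper_force: 0.0
```

jog_arm(
  rows=[33, -13, 0, 0, 0, -0.1, 120, 66.5, -25, 10, 0, 0, -0.215, 120, 66.5, -25, 43, 0, 0, -0.215, 120, 66.5, -25, 45, 0, 0, -0.215, 120, 66.5, -25, 45, 0, 0, -0.215, 120, 66.5, -25, 45, 0, 0, -0.215, 120],
)

```text
t: 19.18
tool_pos: [473.9, 53.8, 277.8]
orientation: [0.0, 0.709, 0.705, -0.001]
wrist_force: [0.9, -0.6, -0.3]
width: 45.2
gripper_force: 0.0
```

```bash
python3 -c "
from h import *
tubs(36,'pics/w10.png',185)
go(474.5,57,0,214.5)"
```

```text
19.18 [473.9  53.8 277.8] [ 0.     0.709  0.705 -0.001] w 45.2
(440, 249, 39, 29) [587.2  10.1  29.9  24.9   6.2]
(383, 180, 99, 60) [560.9  55.8  46.7  71.6  89.6]
(270, 180, 98, 60) [474.7  56.5  46.7  72.3  89.5]
TCP [474.2  53.6 278.3] shift [ 3.5  0.2 63.8] wz -0.007 tray xy [-133.8  321.1]
```

jog_arm(
  rows=[1.7, 0.3, 25, 0, 0, -0.007, 120, 1.7, 0.3, 48, 0, 0, -0.007, 120, 1.7, 0.3, 60, 0, 0, -0.007, 140, 1.7, 0.3, 63.5, 0, 0, -0.007, 160, 1.7, 0.3, 63.5, 0, 0, -0.007, 255, 1.7, 0.3, 63.5, 0, 0, -0.007, 255, 1.7, 0.3, 63.5, 0, 0, -0.007, 255, 1.7, 0.3, 63.5, 0, 0, -0.007, 255],
)

```text
t: 19.9
tool_pos: [474.5, 57.0, 215.1]
orientation: [0.001, 0.706, 0.708, 0.001]
wrist_force: [0.7, -0.2, -0.7]
width: 14.8
gripper_force: 39.7
```

```bash
python3 -c "
from h import *
o=arm.get_obs();print(o['width'],o['gripper_force'],o['wrist_force'])
go(474.7,56.5,0)
gotray(0,-24.3)"
```

```text
14.769298893416446 39.728171322494745 [ 0.70865962 -0.17325014 -0.73171526]
TCP [474.5  57.  215.1] shift [-0.5  0.2  0. ] wz 0.004 tray xy [-134.2  324.5]
TCP [474.5  57.  215.1] shift [-3.698e+02  5.420e+01  1.000e-01] wz 0.222 tray xy [-134.2  324.5]
```

jog_arm(
  rows=[0, 0, -25, 0, 0, 0, 255, 0, 0, -60, 0, 0, 0, 255, 0, 0, -95, 0, 0, 0, 255, -10, 0, -110, 0, 0, 0, 255, -40, 0, -110, 0, 0, 0, 255, -80, 10, -110, 0, 0, 0, 255, -120, 20, -110, 0, 0, 0, 255, -159, 30, -110, 0, 0, 0, 255],
)

```text
t: 20.57
tool_pos: [504.7, -102.9, 325.1]
orientation: [0.0, 0.705, 0.709, 0.001]
wrist_force: [1.2, 1.1, -1.4]
width: 15.0
gripper_force: 39.8
```

jog_arm(
  rows=[-40, 5, 0, 0, 0, 0.05, 255, -80, 10, 0, 0, 0, 0.1, 255, -120, 15, 0, 0, 0, 0.16, 255, -160, 20, 0, 0, 0, 0.222, 255, -190, 24, 0, 0, 0, 0.222, 255, -210.5, 24.2, 30, 0, 0, 0.222, 255, -210.5, 24.2, 60, 0, 0, 0.222, 255, -210.5, 24.2, 70, 0, 0, 0.222, 255],
)

```text
t: 21.23
tool_pos: [528.3, -312.8, 251.7]
orientation: [-0.002, 0.781, 0.625, -0.001]
wrist_force: [-0.4, 1.5, -2.0]
width: 14.7
gripper_force: 39.7
```

jog_arm(
  rows=[0, 0, 0, 0, 0, 0, 255, 0, 0, 0, 0, 0, 0, 255, 0, 0, 0, 0, 0, 0, 255],
)

```text
t: 21.48
tool_pos: [530.5, -311.4, 255.5]
orientation: [0.001, 0.779, 0.627, 0.001]
wrist_force: [-0.4, -0.9, -0.7]
width: 15.2
gripper_force: 39.7
```

```bash
python3 -c "
from h import *
gotray(0,-23.8,212)"
```

```text
TCP [ 530.5 -311.4  255.5] shift [-0.8 -0.3 43.5] wz 0.002 tray xy [  0.2 -23. ]
```

jog_arm(
  rows=[-0.5, 0, 12, 0, 0, 0, 255, -0.5, 0, 22, 0, 0, 0, 255, -0.5, 0, 32, 0, 0, 0, 255, -0.5, 0, 40, 0, 0, 0, 255, -0.5, 0, 43.5, 0, 0, 0, 255, -0.5, 0, 43.5, 0, 0, 0, 255],
)

```text
t: 21.98
tool_pos: [529.5, -312.5, 211.6]
orientation: [-0.001, 0.78, 0.626, 0.001]
wrist_force: [-2.0, 3.1, 11.4]
width: 14.8
gripper_force: 41.7
```

jog_arm(
  rows=[0, 0, 0, 0, 0, 0, 200, 0, 0, 0, 0, 0, 0, 120, 0, 0, 0, 0, 0, 0, 120, 0, 0, -15, 0, 0, 0, 120, 0, 0, -45, 0, 0, 0, 120, 15, 0, -80, 0, 0, 0, 120, 30, 0, -110, 0, 0, 0, 120, 30, 0, -110, 0, 0, 0, 120],
)

```text
t: 22.65
tool_pos: [538.9, -282.0, 325.3]
orientation: [0.003, 0.779, 0.627, 0.003]
wrist_force: [0.4, -0.4, -0.9]
width: 45.2
gripper_force: 0.0
```

```bash
python3 -c "
from h import *
im,cm=traytubs('pics/w11.png')
cv2.imwrite('pics/w11c.png',cv2.resize(im[130:300,220:420],None,fx=2.5,fy=2.5))
go(560.9,55.8,0)"
```

```text
(272, 203, 78, 129) tray [-1.100e+00 -6.890e+01  7.390e+01  1.417e+02  1.000e-01] min/max y -139.8 2.0
TCP [ 538.  -282.4  323.2] shift [335.3 -49.8  -0.4] wz -0.215 tray xy [1.2 6.9]
```

View pics/w11c.png

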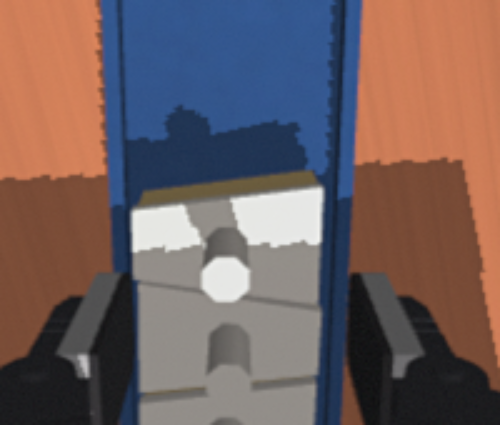

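Three tubs are now snug and alternating (joins at image (225,290) and (225,390)). Next is the head-−x tub at (561,56).

jog_arm(
  rows=[35, -5, 0, 0, 0, 0, 120, 74, -11, 0, 0, 0, 0, 120, 113, -17, 0, 0, 0, 0, 120, 152, -23, 0, 0, 0, 0, 120, 191, -29, 0, 0, 0, 0, 120, 230, -35, 0, 0, 0, 0, 120, 268, -41, 0, 0, 0, 0, 120, 290, -44, 0, 0, 0, 0, 120],
)

```text
t: 23.37
tool_pos: [555.6, 14.1, 318.9]
orientation: [-0.002, 0.778, 0.628, -0.001]
wrist_force: [0.5, -0.1, 0.3]
width: 45.3
gripper_force: 0.0
```

jog_arm(
  rows=[25, -3, 0, 0, 0, -0.1, 120, 44, -6, 10, 0, 0, -0.215, 120, 44, -6, 43, 0, 0, -0.215, 120, 44, -6, 43, 0, 0, -0.215, 120, 44, -6, 43, 0, 0, -0.215, 120, 44, -6, 43, 0, 0, -0.215, 120],
)

```text
t: 23.87
tool_pos: [559.5, 52.0, 277.7]
orientation: [0.0, 0.709, 0.705, -0.001]
wrist_force: [0.6, 0.1, -0.2]
width: 44.7
gripper_force: 0.0
```

```bash
python3 -c "
from h import *
im,_=tubs(36,'pics/w12.png',185)
tubs(36,'pics/w13.png',140)
go(560.9,55.8,0,214.5)"
```

```text
23.87 [559.5  52.  277.7] [ 0.     0.709  0.705 -0.001] w 44.7
(271, 178, 98, 61) [561.4  55.7  47.4  72.1  89.6]
23.92 [559.8  51.9 278.3] [ 0.001  0.709  0.705 -0.   ] w 45.4
(0, 367, 45, 30) [ 283.2 -100.1   57.8   22.8   34.5]
(280, 248, 84, 60) [563.5  -6.1  66.4  50.6   7.9]
(268, 175, 100, 64) [561.2  57.4  73.2  49.8   0.8]
TCP [560.   52.  278.6] shift [ 3.8  0.8 64.1] wz -0.006 tray xy [-49.7 338.2]
```

jog_arm(
  rows=[2.3, 1, 25, 0, 0, -0.006, 120, 2.3, 1, 48, 0, 0, -0.006, 120, 2.3, 1, 60, 0, 0, -0.006, 140, 2.3, 1, 64, 0, 0, -0.006, 160, 2.3, 1, 64, 0, 0, -0.006, 255, 2.3, 1, 64, 0, 0, -0.006, 255, 2.3, 1, 64, 0, 0, -0.006, 255, 2.3, 1, 64, 0, 0, -0.006, 255],
)

```text
t: 24.63
tool_pos: [560.9, 55.8, 214.6]
orientation: [0.0, 0.706, 0.708, 0.001]
wrist_force: [0.9, -0.4, -2.1]
width: 14.8
gripper_force: 39.8
```

```bash
python3 -c "
from h import *
o=arm.get_obs();print(o['width'],o['gripper_force'],o['wrist_force'])
go(561.4,55.7,0)
gotray(0,15.8)"
```

```text
14.801362644399859 39.7522628121078 [ 0.87530945 -0.40031258 -2.13023805]
TCP [560.9  55.8 214.6] shift [-0.1  0.5  0. ] wz 0.003 tray xy [-49.6 342.1]
TCP [560.9  55.8 214.6] shift [-3.292e+02 -2.320e+01 -1.000e-01] wz 0.221 tray xy [-49.6 342.1]
```

jog_arm(
  rows=[0, 0, -25, 0, 0, 0, 255, 0, 0, -60, 0, 0, 0, 255, 0, 0, -95, 0, 0, 0, 255, -10, 0, -110, 0, 0, 0, 255, -40, -3, -110, 0, 0, 0, 255, -80, -6, -110, 0, 0, 0, 255, -120, -9, -110, 0, 0, 0, 255, -159, -12, -110, 0, 0, 0, 255],
)

```text
t: 25.3
tool_pos: [548.7, -104.4, 324.6]
orientation: [0.0, 0.706, 0.709, 0.0]
wrist_force: [1.0, -0.4, -0.8]
width: 15.1
gripper_force: 39.8
```

jog_arm(
  rows=[-38, -3, 0, 0, 0, 0.05, 255, -76, -6, 0, 0, 0, 0.1, 255, -114, -9, 0, 0, 0, 0.16, 255, -150, -11, 0, 0, 0, 0.221, 255, -170, -11, 20, 0, 0, 0.221, 255, -170, -11, 50, 0, 0, 0.221, 255, -170, -11, 70, 0, 0, 0.221, 255, -170, -11, 70, 0, 0, 0.221, 255],
)

```text
t: 25.97
tool_pos: [536.9, -272.5, 250.6]
orientation: [-0.003, 0.78, 0.626, -0.001]
wrist_force: [-0.0, 0.8, -1.7]
width: 14.7
gripper_force: 39.8
```

jog_arm(
  rows=[0, 0, 0, 0, 0, 0, 255, 0, 0, 0, 0, 0, 0, 255, 0, 0, 0, 0, 0, 0, 255],
)

```text
t: 26.22
tool_pos: [539.4, -273.3, 255.4]
orientation: [0.001, 0.78, 0.626, 0.001]
wrist_force: [0.2, -0.3, -1.3]
width: 15.1
gripper_force: 39.8
```

```bash
python3 -c "
from h import *
gotray(0,15.9,212)"
```

```text
TCP [ 539.4 -273.3  255.4] shift [-0.2 -0.7 43.4] wz 0.001 tray xy [ 0.6 16.1]
```

jog_arm(
  rows=[0, -0.5, 12, 0, 0, 0, 255, 0, -0.5, 22, 0, 0, 0, 255, 0, -0.5, 32, 0, 0, 0, 255, 0, -0.5, 40, 0, 0, 0, 255, 0, -0.5, 43, 0, 0, 0, 255, 0, -0.5, 43, 0, 0, 0, 255],
)

```text
t: 26.72
tool_pos: [537.8, -273.0, 211.1]
orientation: [-0.001, 0.78, 0.626, 0.001]
wrist_force: [-1.9, 2.6, 9.6]
width: 15.2
gripper_force: 41.0
```

jog_arm(
  rows=[0, 0, 0, 0, 0, 0, 200, 0, 0, 0, 0, 0, 0, 120, 0, 0, 0, 0, 0, 0, 120, 0, 0, -15, 0, 0, 0, 120, 0, 0, -45, 0, 0, 0, 120, 15, 0, -80, 0, 0, 0, 120, 30, 0, -110, 0, 0, 0, 120, 30, 0, -110, 0, 0, 0, 120],
)

```text
t: 27.38
tool_pos: [547.4, -242.3, 325.3]
orientation: [0.003, 0.779, 0.627, 0.003]
wrist_force: [1.1, 0.1, 0.8]
width: 45.6
gripper_force: 0.0
```

```bash
python3 -c "
from h import *
im,cm=traytubs('pics/w14.png')
go(562,11,0)"
```

```text
(271, 204, 78, 133) tray [ -1.4 -31.7  73.7 147.6   0.6] min/max y -105.4 41.7
TCP [ 546.4 -242.8  323.2] shift [ 2.513e+02 -3.890e+01 -2.000e-01] wz -0.215 tray xy [ 0.9 47.4]
```

jog_arm(
  rows=[38, -5, 0, 0, 0, -0.05, 120, 77, -11, 0, 0, 0, -0.1, 120, 116, -17, 0, 0, 0, -0.15, 120, 155, -23, 0, 0, 0, -0.215, 120, 194, -29, 0, 0, 0, -0.215, 120, 230, -35, 0, 0, 0, -0.215, 120, 247, -37, 25, 0, 0, -0.215, 120, 247, -37, 43, 0, 0, -0.215, 120],
)

```text
t: 28.1
tool_pos: [562.2, 11.5, 275.6]
orientation: [-0.002, 0.705, 0.709, 0.001]
wrist_force: [0.8, -0.1, -1.2]
width: 44.9
gripper_force: 0.0
```

jog_arm(
  rows=[0, 0, 0, 0, 0, 0, 120, 0, 0, 0, 0, 0, 0, 120, 0, 0, 0, 0, 0, 0, 120],
)

```text
t: 28.35
tool_pos: [561.9, 3.6, 277.8]
orientation: [0.0, 0.709, 0.705, -0.001]
wrist_force: [-0.9, -0.3, 0.3]
width: 45.4
gripper_force: 0.0
```

```bash
python3 -c "
from h import *
im,_=tubs(36,'pics/w15.png',85)
go(562,11,0,214.5)"
```

```text
28.35 [561.9   3.6 277.8] [ 0.     0.709  0.705 -0.001] w 45.4
(0, 326, 71, 56) [ 305.9 -126.1   75.5   56.3    2.9]
TCP [562.1   3.5 278.3] shift [ 7.5 -0.2 63.8] wz -0.006 tray xy [-37.1 291.3]
```

View pics/w15.png

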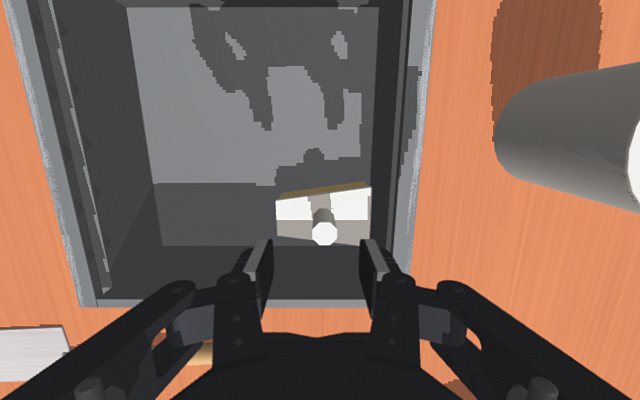

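The last tub is half in shadow, with its knob top at (324,233), outline corners at (276,200), (276,242), (371,188) and (371,247), and its head to +x.

```bash
python3 -c "
from h import *
cm=arm.camera_model('wrist');im=cv2.imread('pics/w15.png')
H,S,V=cv2.split(cv2.cvtColor(im,cv2.COLOR_BGR2HSV))
m=((V>115)&(S<60)).astype(np.uint8);m[:183]=0;m[255:]=0;m[:,:272]=0;m[:,374:]=0
for c in blobs(m,200): print(cv2.boundingRect(c),rect(cm,c,36))
k=m.copy();k[:]=0;k[218:246,310:338]=(V>215)[218:246,310:338]
for c in blobs(k,50): print('knob',cv2.boundingRect(c),rect(cm,c,68))
print(ray(cm,[[324,233]],68))
"
```

```text
(275, 187, 97, 59) [566.9   0.6  46.6  72.4  90. ]
knob (312, 223, 25, 22) [ 5.67e+02 -1.00e-01  1.48e+01  1.59e+01  8.96e+01]
[[5.66973041e+02 3.50478434e-01 6.80000000e+01]]
```

jog_arm(
  rows=[-3.2, 5, 0, 0, 0, -0.006, 155, -3.2, 5, 0, 0, 0, -0.006, 155, -3.2, 5, 25, 0, 0, -0.006, 155, -3.2, 5, 48, 0, 0, -0.006, 155, -3.2, 5, 60, 0, 0, -0.006, 155, -3.2, 5, 63.8, 0, 0, -0.006, 160, -3.2, 5, 63.8, 0, 0, -0.006, 255, -3.2, 5, 63.8, 0, 0, -0.006, 255],
)

```text
t: 29.07
tool_pos: [568.5, 1.3, 216.1]
orientation: [0.002, 0.706, 0.708, 0.002]
wrist_force: [0.2, 0.3, 8.7]
width: 14.9
gripper_force: 39.1
```

jog_arm(
  rows=[0, 0, 0, 0, 0, 0, 255, 0, 0, 0, 0, 0, 0, 255, 0, 0, 0, 0, 0, 0, 255],
)

```text
t: 29.32
tool_pos: [568.6, 1.4, 216.1]
orientation: [0.002, 0.706, 0.708, 0.002]
wrist_force: [-0.1, 0.4, 10.0]
width: 15.3
gripper_force: 39.2
```

```bash
python3 -c "
from h import *
o=arm.get_obs();print(o['width'],o['gripper_force'],o['wrist_force'])
go(567,0.4,0)
gotray(0,56.6)"
```

```text
15.291787424101253 39.197053872048855 [-0.14757713  0.41829904 10.00093689]
TCP [568.6   1.4 216.1] shift [-1.  -1.6 -0. ] wz 0.002 tray xy [-30.4 290.6]
TCP [568.6   1.4 216.1] shift [-2.35e+02 -2.15e+01 -2.00e-01] wz 0.22 tray xy [-30.4 290.6]
```

jog_arm(
  rows=[0, 0, -25, 0, 0, 0, 255, 0, 0, -60, 0, 0, 0, 255, 0, 0, -95, 0, 0, 0, 255, 0, 0, -110, 0, 0, 0, 255, -30, -3, -110, 0, 0, 0, 255, -60, -6, -110, 0, 0, 0, 255, -90, -9, -110, 0, 0, 0, 255, -120, -12, -110, 0, 0, 0, 255],
)

```text
t: 29.98
tool_pos: [554.9, -119.2, 324.5]
orientation: [0.0, 0.706, 0.708, 0.0]
wrist_force: [0.5, 0.6, -1.7]
width: 14.7
gripper_force: 39.8
```

jog_arm(
  rows=[-30, -3, 0, 0, 0, 0.06, 255, -60, -6, 0, 0, 0, 0.12, 255, -90, -9, 0, 0, 0, 0.18, 255, -114, -9.5, 0, 0, 0, 0.22, 255, -114, -9.5, 20, 0, 0, 0.22, 255, -114, -9.5, 50, 0, 0, 0.22, 255, -114, -9.5, 70, 0, 0, 0.22, 255, -114, -9.5, 70, 0, 0, 0.22, 255],
)

```text
t: 30.65
tool_pos: [544.5, -231.3, 250.6]
orientation: [-0.003, 0.78, 0.626, -0.002]
wrist_force: [-0.3, 0.5, -1.9]
width: 15.0
gripper_force: 39.8
```

jog_arm(
  rows=[0, 0, 0, 0, 0, 0, 255, 0, 0, 0, 0, 0, 0, 255, 0, 0, 0, 0, 0, 0, 255],
)

```text
t: 30.9
tool_pos: [546.7, -232.4, 255.5]
orientation: [0.001, 0.78, 0.626, 0.001]
wrist_force: [-0.5, -0.4, -0.9]
width: 15.2
gripper_force: 39.8
```

```bash
python3 -c "
from h import *
gotray(0,57.6,213)"
```

```text
TCP [ 546.7 -232.4  255.5] shift [ 0.   0.9 42.5] wz 0.001 tray xy [-1.1 57.6]
```

jog_arm(
  rows=[0, 1, 12, 0, 0, 0, 255, 0, 1, 22, 0, 0, 0, 255, 0, 1, 32, 0, 0, 0, 255, 0, 1, 40, 0, 0, 0, 255, 0, 1, 43, 0, 0, 0, 255, 0, 1, 43, 0, 0, 0, 255],
)

```text
t: 31.4
tool_pos: [546.7, -232.2, 212.3]
orientation: [-0.002, 0.78, 0.626, 0.001]
wrist_force: [-4.6, 2.8, 18.1]
width: 14.6
gripper_force: 43.1
```

jog_arm(
  rows=[0, 0, 0, 0, 0, 0, 200, 0, 0, 0, 0, 0, 0, 120, 0, 0, 0, 0, 0, 0, 120, 0, 0, -15, 0, 0, 0, 120, 0, 0, -45, 0, 0, 0, 120, 30, 0, -80, 0, 0, 0, 120, 65, 0, -110, 0, 0, 0, 120, 70, 0, -150, 0, 0, 0, 120],
)

```text
t: 32.07
tool_pos: [562.4, -160.0, 353.8]
orientation: [-0.004, 0.778, 0.628, -0.001]
wrist_force: [0.9, 0.9, -0.1]
width: 45.1
gripper_force: 0.0
```

jog_arm(
  rows=[0, 0, 0, 0, 0, 0, 120, 0, 0, 0, 0, 0, 0, 120, 0, 0, 0, 0, 0, 0, 120],
)

```text
t: 32.32
tool_pos: [561.6, -164.9, 355.1]
orientation: [-0.0, 0.779, 0.627, -0.0]
wrist_force: [-0.3, -0.3, -1.3]
width: 45.2
gripper_force: 0.0
```

```bash
python3 -c "
from h import *
im,cm=traytubs('pics/w16.png')
t=arm.read_camera('top')[:,:,::-1];cv2.imwrite('pics/t16.png',t)
a=cv2.resize(im[100:400,200:460],(520,600));b=cv2.resize(t[160:270,150:260],(280,280))
b=np.vstack([b,cv2.resize(t[165:265,260:360],(280,320))])
cv2.imwrite('pics/w16c.png',np.hstack([a,b]))"
```

```text
(282, 230, 68, 108) tray [ -2.2  14.1  73.7 136.1   0.9] min/max y -53.9 82.7
```

View pics/w16c.png

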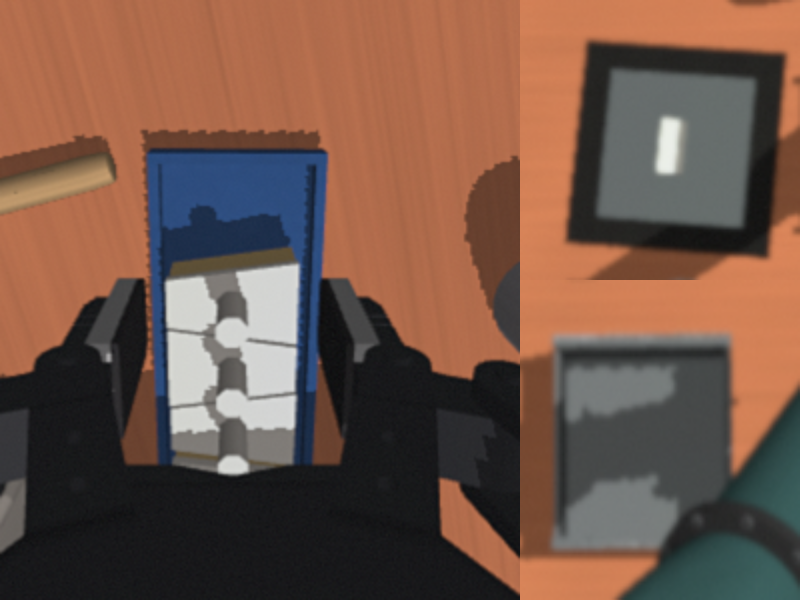

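All five tubs appear in the row, the lid is centred on the mat and the box is empty. I'm retracting for one full check of the row before handing in.

jog_arm(
  rows=[40, -10, 0, 0, 0, 0, 120, 80, -20, 0, 0, 0, 0, 120, 120, -30, -10, 0, 0, 0, 120, 160, -40, -20, 0, 0, 0, 120, 200, -50, -20, 0, 0, 0, 120, 200, -50, -20, 0, 0, 0, 120, 200, -50, -20, 0, 0, 0, 120, 200, -50, -20, 0, 0, 0, 120],
)

```text
t: 33.08
tool_pos: [555.7, 40.2, 374.4]
orientation: [-0.0, 0.78, 0.626, -0.001]
wrist_force: [0.1, -0.0, -0.2]
width: 45.1
gripper_force: 0.0
```

```bash
python3 -c "
from h import *
t=arm.read_camera('top')[:,:,::-1].copy();cv2.imwrite('pics/t17.png',t);s=arm.read_camera('side')[:,:,::-1].copy();cv2.imwrite('pics/s17.png',s)
cm=arm.camera_model('top');K=cm['camera_matrix']
for y in (-131,-106.5,-65,-24.5,16,56.6): print(y,proj(cm,[[*(TO+np.array([0,y])@TE),65]]).round(1))
cv2.imwrite('pics/c17.png',np.hstack([cv2.resize(t[175:245,355:465],(400,255)),cv2.resize(s[240:370,310:410],(196,255))]))
g=t.copy();H,S,V=cv2.split(cv2.cvtColor(g,cv2.COLOR_BGR2HSV));m=((V>195)&(S<35)).astype(np.uint8);m[:,:180]=0;m[:,245:]=0;m[:185]=0;m[255:]=0
for c in blobs(m,20): print('lid grip',rect(cm,c,46))
o=arm.get_obs();print(o['t'],o['wrist_force'])
"
```

```text
-131 [[453.4 215. ]]
-106.5 [[445.9 213.5]]
-65 [[433.1 210.9]]
-24.5 [[420.6 208.4]]
16 [[408.1 205.8]]
56.6 [[395.5 203.2]]
33.1833 [-0.68206475 -0.87826179 -0.82895515]
```

View pics/c17.png

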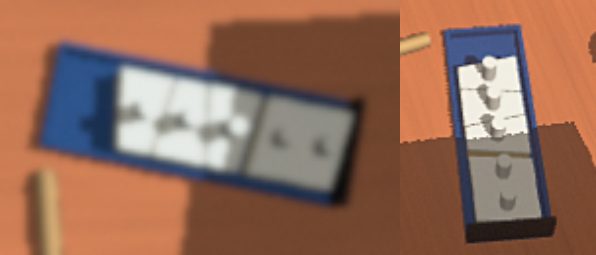

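The top crop shows a visible line between the second and third tubs (crop (250,130)). I'll look at it from close by before handing in.

jog_arm(
  rows=[-38, 6, 0, 0, 0, 0, 120, -77, 12, 0, 0, 0, 0, 120, -116, 19, 0, 0, 0, 0, 120, -155, 26, 0, 0, 0, 0, 120, -194, 33, 0, 0, 0, 0, 120, -233, 40, 0, 0, 0, 0, 120, -272, 46, 15, 0, 0, 0, 120, -290, 51, 30, 0, 0, 0, 120],
)

```text
t: 33.85
tool_pos: [540.6, -261.9, 346.7]
orientation: [0.003, 0.783, 0.622, -0.001]
wrist_force: [0.4, -0.7, 0.3]
width: 44.8
gripper_force: 0.0
```

jog_arm(
  rows=[0, 0, 0, 0, 0, 0, 120, 0, 0, 0, 0, 0, 0, 120, 0, 0, 0, 0, 0, 0, 120],
)

```text
t: 34.1
tool_pos: [542.8, -253.9, 345.2]
orientation: [-0.001, 0.78, 0.626, -0.0]
wrist_force: [0.6, 0.3, -0.7]
width: 45.3
gripper_force: 0.0
```

```bash
python3 -c "
from h import *
cm=arm.camera_model('wrist');im=arm.read_camera('wrist')[:,:,::-1].copy();cv2.imwrite('pics/w18.png',im)
go(0,0,0)
# rectified tray-plane picture at z=33, 4 px/mm: x -50..50, y 100..-140
xs=np.arange(-45,45,.25);ys=np.arange(95,-137,-.4)
X,Y=np.meshgrid(xs,ys);W=TO+np.c_[X.ravel(),Y.ravel()]@TE
p=proj(cm,np.c_[W,np.full(len(W),33)]).astype(np.float32).reshape(*X.shape,2)
r=cv2.remap(im,p[...,0],p[...,1],cv2.INTER_CUBIC)
for i,y in enumerate(ys):
    if abs(y%20)<.2: cv2.line(r,(0,i),(12,i),(0,0,255),1)
cv2.imwrite('pics/r18.png',r);print(r.shape)"
```

```text
TCP [ 543.3 -253.   345.5] shift [ 1.300e+02 -5.851e+02  3.000e-01] wz -0.217 tray xy [ 0.1 36.8]
(580, 360, 3)
```

View pics/r18.png

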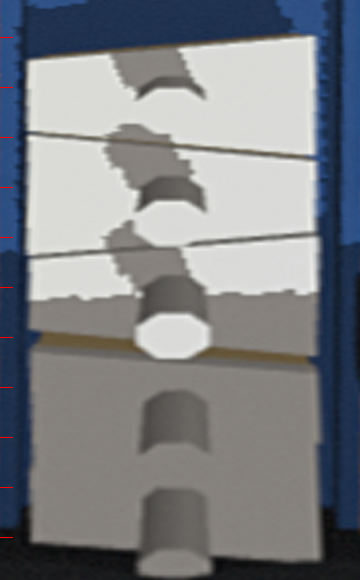

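The rectified view shows tubs 1–2 and 3–5 tight, but a gap of about 4–6 mm between tubs 2 and 3 (row 345). That is too close to the limit, so I'll close it by pushing the last tub's side with shut fingers.

jog_arm(
  rows=[30, 0, 0, 0, 0, -0.07, 255, 62, 0, 0, 0, 0, -0.138, 255, 62, 0, 30, 0, 0, -0.138, 255, 62, 0, 60, 0, 0, -0.138, 255, 62, 0, 90, 0, 0, -0.138, 255, 62, 0, 90, 0, 0, -0.138, 255, 62, 0, 90, 0, 0, -0.138, 255],
  force=20,
)

```text
t: 34.73
tool_pos: [556.7, -191.3, 255.0]
orientation: [-0.001, 0.734, 0.679, -0.0]
wrist_force: [0.0, -0.8, 0.5]
width: 0.2
gripper_force: 0.0
```

```bash
python3 -c "
from h import *
gotray(0,97,190);print(arm.get_obs()['width'])"
```

```text
TCP [ 556.7 -191.3  255. ] shift [-3.  0. 65.] wz 0.141 tray xy [-0.3 99.9]
0.17404912092563785
```

jog_arm(
  rows=[0, 0, 25, 0, 0, 0, 255, 0, 0, 50, 0, 0, 0, 255, 0, 0, 65, 0, 0, 0, 255, 0, 0, 65, 0, 0, 0, 255, -4, -0.5, 65, 0, 0, 0, 255, -8, -1, 65, 0, 0, 0, 255, -11, -1.5, 65, 0, 0, 0, 255, -13, -1.8, 65, 0, 0, 0, 255],
)

```text
t: 35.4
tool_pos: [554.7, -206.1, 192.2]
orientation: [0.001, 0.735, 0.678, 0.001]
wrist_force: [0.6, 2.0, 2.8]
width: -0.2
gripper_force: 1.3
```

jog_arm(
  rows=[-1, -0.1, 0, 0, 0, 0, 255, -2, -0.3, 0, 0, 0, 0, 255, -3, -0.4, 0, 0, 0, 0, 255, -4, -0.5, 0, 0, 0, 0, 255],
)

```text
t: 35.73
tool_pos: [553.5, -208.7, 190.6]
orientation: [-0.001, 0.734, 0.679, 0.001]
wrist_force: [0.1, 4.3, 2.5]
width: -0.2
gripper_force: 1.9
```

jog_arm(
  rows=[-1, -0.1, 0, 0, 0, 0, 255, -2, -0.3, 0, 0, 0, 0, 255, -3, -0.4, 0, 0, 0, 0, 255, -3, -0.4, 0, 0, 0, 0, 255],
)

```text
t: 36.07
tool_pos: [552.5, -212.6, 190.4]
orientation: [0.0, 0.735, 0.679, -0.0]
wrist_force: [0.1, 2.2, 2.8]
width: -0.3
gripper_force: 1.8
```

jog_arm(
  rows=[-1, -0.1, 0, 0, 0, 0, 255, -2, -0.3, 0, 0, 0, 0, 255, -2, -0.3, 0, 0, 0, 0, 255],
)

```text
t: 36.32
tool_pos: [551.9, -214.7, 190.4]
orientation: [0.0, 0.735, 0.679, -0.0]
wrist_force: [0.5, 2.6, 1.5]
width: 0.2
gripper_force: 1.5
```

jog_arm(
  rows=[-1, -0.1, 0, 0, 0, 0, 255, -2, -0.3, 0, 0, 0, 0, 255, -2, -0.3, 0, 0, 0, 0, 255],
)

```text
t: 36.57
tool_pos: [551.9, -215.3, 190.4]
orientation: [-0.001, 0.734, 0.679, 0.001]
wrist_force: [1.0, 6.6, 3.5]
width: 0.2
gripper_force: 2.8
```

jog_arm(
  rows=[8, 0, 0, 0, 0, 0, 255, 18, 0, 0, 0, 0, 0, 255, 18, 0, -30, 0, 0, 0, 255, 18, 0, -70, 0, 0, 0, 200, -10, 0, -110, 0, 0, 0.138, 120, -45, 0, -155, 0, 0, 0.138, 120, -45, 0, -155, 0, 0, 0.138, 120, -45, 0, -155, 0, 0, 0.138, 120],
)

```text
t: 37.23
tool_pos: [547.7, -266.8, 350.7]
orientation: [0.006, 0.781, 0.624, 0.0]
wrist_force: [0.4, -0.6, 0.4]
width: 45.2
gripper_force: 0.0
```

```bash
python3 -c "
from h import *
cm=arm.camera_model('wrist');im=arm.read_camera('wrist')[:,:,::-1].copy();cv2.imwrite('pics/w19.png',im)
go(0,0,0)
xs=np.arange(-45,45,.25);ys=np.arange(95,-137,-.4)
X,Y=np.meshgrid(xs,ys);W=TO+np.c_[X.ravel(),Y.ravel()]@TE
p=proj(cm,np.c_[W,np.full(len(W),33)]).astype(np.float32).reshape(*X.shape,2)
r=cv2.remap(im,p[...,0],p[...,1],cv2.INTER_CUBIC);r[350:]=np.clip(r[350:]*1.5,0,255)
for i,y in enumerate(ys):
    if abs(y%20)<.2: cv2.line(r,(0,i),(12,i),(0,0,255),1)
s=arm.read_camera('side')[:,:,::-1][235:370,310:410]
cv2.imwrite('pics/r19.png',np.hstack([r,cv2.resize(s,(430,580),interpolation=cv2.INTER_CUBIC)]))
t=arm.read_camera('top')[:,:,::-1].copy();tc=arm.camera_model('top');H,S,V=cv2.split(cv2.cvtColor(t,cv2.COLOR_BGR2HSV));m=((V>190)&(S<40)).astype(np.uint8);m[:,:180]=0;m[:,245:]=0;m[:185]=0;m[255:]=0
for c in blobs(m,10): print('lid grip',rect(tc,c,46))"
```

```text
TCP [ 547.7 -263.9  347.9] shift [ 137.4 -592.2   -3.7] wz -0.221 tray xy [ 6.7 27.1]
lid grip [516.  368.7  23.9  68.7  85. ]
```

View pics/r19.png

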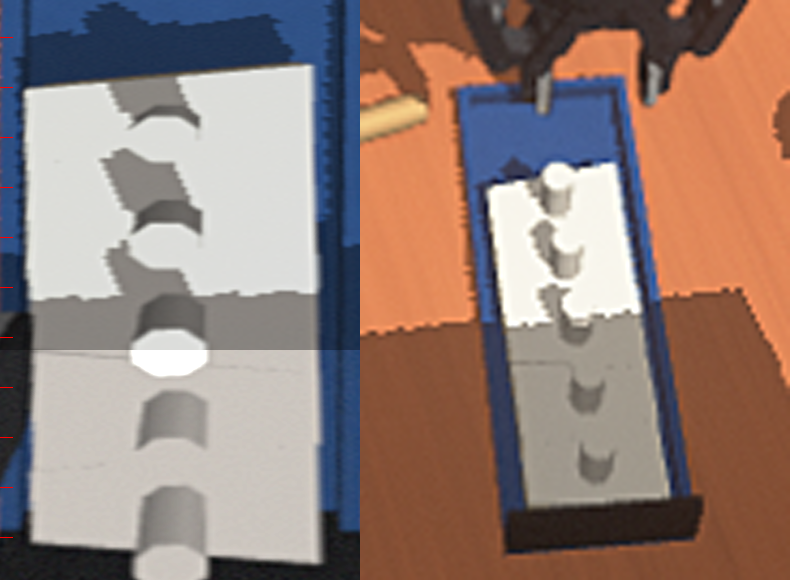

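The row is now closed up along its whole length (both views show only hairline seams), alternating and against the stop. The lid is at (516, 369) on the mat, whose centre is about (516, 371). I'm handing in.

```bash
python3 -c "
from cell import arm
print(arm.close_job())"
```

```text
the job is handed in; nothing more can be done
None
```

I've handed the job in. By my last pictures the lid lies flat and square within about 3 mm of the mat's centre, and all five tubs stand in one tight alternating row against the stop; no verdict came back.

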